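# Lock the assembly arbor and stack keyed spacers and hub

### The arm

A 6-joint arm with a two-finger parallel gripper is mounted at the origin on the work surface. World frame = base frame: x ahead of the robot, y to its left, z up, the work surface at z = 0. Lengths are in m, angles in rad, forces in N, time in s.
With the tool pointing down it reaches from about 0.35 to 0.975 m from the base axis. Payload 4.9 kg.
Tool frame: the origin (TCP) lies at the very end of the fingers, on their centre line; the grasp point (between the pads) lies 19 mm behind it; z points along the fingers, y is the line along which they close (so a half turn about z gives the same grasp; the last joint's range is limited). The gripper opens to 85 mm and grips with 20 to 120 N. Pads are 22 mm wide; open, the fingers measure 114 mm over their backs; the gripper's body (76 mm by 85 mm) begins 54 mm behind the grasp point. The pads swing forward as they close: fully open they stand 13 mm farther back than shut.
Start: joints at [1.002, 0.053, 1.613, -0, 1.476, -0.119], TCP at [0.272, 0.563, 0.231] pointing down, gripper open.
Joint ranges: [-3.01, 3.01], [-1.01, 2.22], [0.06, 2.58], [-1.02, 4.17], [0.09, 2.62], [-3.14, 3.14]. Speed limits (rad/s): [2.57, 2.57, 3.14, 3.14, 3.14, 3.14].

### API

Orientations are given as a unit quaternion [w, x, y, z].
In Python, from plant import state, optics, ticket, nets gives the robot as it stands. The module is installed in compiled form; this text tells all that it offers.
- The arm moves only by the shell command python3 -m inch 'ROWS' [OPENING]. ROWS is JSON, a list of rows, each an object of numbers: "dx", "dy", "dz": the shift along the tool's x, y, z as a fraction of full scale; "rx", "ry", "rz": the turn, a rotation vector about the tool's x, y, z as a fraction of full scale. In form: [{"dx": .., "dy": .., "dz": .., "rx": .., "ry": .., "rz": ..}, ...]. A call has 1 to 5 rows; each row is the pose to reach, as a shift and turn from the pose commanded when the call began, along the tool's axes at that moment; what a row does not reach only later rows make up. Full scale, the value 1, is 0.8 m for a shift and 1.5 rad for a turn. A row lasts 1/10 s, in which the tool goes at most 50 mm and 8.59 degrees, less where a joint would pass 70% of its speed; a pose out of reach is approached as far as the arm can. A call with a number of a shift or a turn outside -1 to 1 is refused whole. A call with a gripper value outside its range is refused whole. OPENING is the opening, from -1 (shut) to 1 (fully open), set as the call begins (- or left out, the last holds). The fingers move at their own pace and stop on an object; the grip force is fixed at half the most. Time passes only in rows, so rows that repeat a pose let the fingers close. It gives the time, the measured TCP pose, the force, the opening and the grip force at its end, in the units of the state.
- state(): the state, without advancing time (a new reading comes with each control period).
- optics.grab_frame(name): name is "scene" or "top" or "wrist"; returns the picture (384x512x3 uint8, red, green, blue); there is no depth.
- optics.camera_info(name): a dict with "fx", "fy", "cx", "cy" (pixels), "k1" (the pictures are not rectified: a ray, as slopes to the right and down, at radius r is drawn at 1 + k1 r^2 times it, then the intrinsics apply), "R" (3x3) and "t" (3): a world point X has camera coordinates R X + t. Camera axes: x right, y down, z forward; pixel columns grow to the right and rows downward; lengths in m; the calibration is good to about 2 mm. A picture is of the moment at which its call begins: read the wrist's pose just before it. camera_info takes no time and is no camera call; for the wrist camera it gives the pose at the moment of the call.
- ticket.job_done(): hands the job in; it is judged then, once.
Trained networks look in the newest picture that a camera, given by its name, has taken for a name from the list of things; names that differ only in an ending like _2 or _b are one class to them, and where a whole thing is asked for, a point or a joint stands for the part that bears it (a point fixed in the world has none). Each returns a list of dicts, best first, with "confidence" (0 to 1); they miss things now and then, are a little off and sometimes report something else, mostly with a low value. They report only what shows in the picture. A call takes as long as a camera call.
- nets.boxes_of(camera, name): "bbox" ([centre column, centre row, width, height] in pixels, round what is visible of it).
- nets.outline_of(camera, name): "pixels" (384x512 bool, what is visible of it) and "bbox" ([centre column, centre row, width, height] in pixels, round what is visible of it).
The state is a dict: "time": time; "joint_pos": joint angles; "joint_vel": joint speeds; "joint_efforts": joint torques, N m; "tool_pos": TCP position; "tool_rot": TCP orientation; "contact_force": force on the tool from outside, world axes, zero at the start; "ft_torque": the same for the moment, N m; "gripper_width": opening from 0.0 (shut) to 1.0 (fully open); "grasp_force": force on a finger pad.
Only numpy, scipy, OpenCV 4.12 (cv2) and the standard library are available. Lean on these libraries where they do the work, as an engineer would, in place of code of your own. Each camera call takes 0.05 s, during which the arm holds its last target. There are 200 camera calls.

### The job

Turn the upright arbor in the fixture until the flat of its flange squarely faces the brass lock pin, then tighten the lock screw fully clockwise with the T-handle hex key and stand the key back in its stand. Then load every keyed spacer that is there onto the locked arbor, and the blue hub last on top, each turned so that its red tab drops into the keyway and all sit flat on one another down to the flange. Leave the other things on the bench alone.

Things in the scene. Friction and masses are not known exactly. Their poses are not given: they have to be found in the camera images.
- arbor (a joint): angle (rad) of the upright steel arbor in the grey assembly fixture. 0 = the flat of its flange squarely faces the lock pin; positive = turned anticlockwise seen from above; free from -1.7 to 1.7, stays where it is left (about 0.12 N m of friction). Turn it by gripping the shaft from above. It starts at 0.45 to 1.35
- arbor_seat (a point): point on the arbor's vertical axis, on top of its flange, 22 mm above the bench; turns with the arbor: x points to the keyway (red line), -y to the flat. Flange: dark disc, radius 30 mm, 10 mm thick, one side cut flat 24 mm from the axis (yellow line along it). Fixture base: grey plate 110 by 210 by 12 mm, fixed to the bench
- arbor_tip (a point): top centre of the arbor, 56 mm above the seat. From the seat up: 46 mm of shaft, 28 mm diameter, with a keyway 10 mm wide along its whole length, open at the top, floor 8.5 mm from the axis, top edges chamfered 2.5 mm; then a tapered pilot, 17 mm diameter, 10 mm high. A ring let down over the pilot with its tab out of line rests on the shaft's top, 46 mm above the seat
- keyway (a point): a point in the keyway, 11.8 mm from the arbor's axis along the seat's x axis, at half the keyed height (23 mm above the seat)
- lock_screw (a joint): angle (rad) of the lock screw: 0 = slack, 1.4 = fully tight (end stop), grows clockwise seen from above, 0.04 N m of friction. Its cam drives the brass lock pin (12 mm wide, between screw and arbor) to meet the flat at full tightness; if the flat does not face the pin, the pin strikes the flange's rim and the screw cannot be tightened
- screw_mouth (a point): centre of the mouth of the lock screw's hexagon socket, 42 mm above the bench, 90 mm from the arbor's axis. Axis vertical, z up; the point turns with the screw; socket corners at 0, 60, 120 .. degrees from its x axis (white mark on +x). 15 mm across flats, 16 mm deep, mouth widened by a 2 mm lead-in; outside diameter of the screw 29 mm
- hex_key: T-handle hex key standing in its blue stand. Origin at the centre of the blade's lower tip, z up along the blade. Blade: 14 mm across flats, 75 mm long, tip tapered over 4 mm, hexagon corners at 0, 60, 120 .. degrees from the x axis. Red handle bar on top: 80 mm along x, 14 mm along y, from 75 to 91 mm above the tip; 160 g
- key_stand_hole0 (a point): centre of the mouth of the round hole in the key stand (fixed blue block 70 by 70 by 45 mm), 45 mm above the bench; z up. Hole 18.6 mm in diameter, 38 mm deep, mouth widened 3 mm; the standing key's tip rests on its floor
- spacer1: brass (yellow) keyed spacer, a flat ring of 56 mm outside and 31 mm inside diameter, 8 mm thick, 60 g, with a red tab inside the bore. Origin at its centre, half way through its thickness; x points to the tab. The tab is 7 mm wide and reaches in to 10.3 mm from the centre. May be absent (None from the start and also no _tab)
- spacer1_tab (a point): the tab of spacer1, 11.8 mm from its centre along x
- spacer2: aluminium (silver) keyed spacer, a flat ring of 56 mm outside and 31 mm inside diameter, 8 mm thick, 60 g, with a red tab inside the bore. Origin at its centre, half way through its thickness; x points to the tab. The tab is 7 mm wide and reaches in to 10.3 mm from the centre. May be absent (None from the start and also no _tab)
- spacer2_tab (a point): the tab of spacer2, 11.8 mm from its centre along x
- spacer3: green-painted keyed spacer, a flat ring of 56 mm outside and 31 mm inside diameter, 8 mm thick, 60 g, with a red tab inside the bore. Origin at its centre, half way through its thickness; x points to the tab. The tab is 7 mm wide and reaches in to 10.3 mm from the centre. May be absent (None from the start and also no _tab)
- spacer3_tab (a point): the tab of spacer3, 11.8 mm from its centre along x
- hub: keyed hub, a thick ring (blue below, silver rim on top), 52 mm outside and 31 mm inside diameter, 22 mm high, 110 g, with the same red tab inside the bore over its full height. Origin at the centre of its underside, z up, x points to the tab
- hub_tab (a point): the tab of the hub, 11.8 mm from its axis along x, half way up
- plain_ring: bystander, leave alone: plain steel ring without a tab, 50 mm across, 8 mm thick, not part of the job; origin under its centre
- dowel: bystander, leave alone: short upright brass dowel, 18 mm diameter, 30 mm high; origin under its centre
- driver: bystander, leave alone: red screwdriver lying on the bench
- spanner: bystander, leave alone: steel spanner lying on the bench
- grease_jar: bystander, leave alone: white jar, 60 mm diameter, 60 mm high; origin under its centre
- gear_case: bystander, leave alone: aluminium case, 130 by 100 by 55 mm; origin under its centre

How it is judged:
On the way, in this order (a step that is already met when the one before it is completed fails the run):
1. the arbor is turned so that its flat faces the lock pin, the screw still slack (value of joint arbor between -0.12 and 0.12 rad and value of joint lock_screw below 0.5 rad), for 0.2 s.
2. the lock screw is tightened with the hex key in its socket, the flat facing the pin (value of joint arbor between -0.12 and 0.12 rad and horizontal distance between hex_key and screw_mouth below 0.004 m and z of hex_key in the frame of screw_mouth below -0.008 m and value of joint lock_screw above 1.25 rad), for 0.2 s.
3. every spacer present is down on the arbor, tab in the keyway (horizontal distance between each of spacer1, spacer2, spacer3 and arbor_seat below 0.0035 m and z of spacer1 in the frame of arbor_seat between 0.001 and 0.022 m and horizontal distance between each of spacer1_tab, spacer2_tab, spacer3_tab and keyway below 0.0045 m and angle between the z axis of each of spacer1, spacer2, spacer3 and the z axis of arbor_seat, either way round below 0.12 rad and linear speed of each of spacer1, spacer2, spacer3 below 0.02 m/s and z of spacer2 in the frame of arbor_seat between 0.001 and 0.022 m and z of spacer3 in the frame of arbor_seat between 0.001 and 0.022 m and distance between any of spacer1, spacer2, spacer3 and arbor_seat below 0.0065 m), for 0.2 s.
At the end, for the whole second after the job is handed in: Flat within 0.12 rad of facing the pin; screw past 1.25 rad; key upright in its stand, 34 mm deep; every spacer present level on the arbor within 3.5 mm of its axis, tab within 4.5 mm of the keyway line, stacked from the flange up with gaps under 2.5 mm; hub likewise on top; all at rest (all of step 3 and value of joint arbor between -0.12 and 0.12 rad and value of joint lock_screw above 1.25 rad and horizontal distance between hub and arbor_seat below 0.0035 m and horizontal distance between hub_tab and keyway below 0.0045 m and z of hub in the frame of arbor_seat below 0.0265 m and angle between hub's own z axis and vertical below 0.1 rad and linear speed of each of hub, hex_key below 0.02 m/s and (distance between hub and spacer1 below 0.0065 m or distance between hub and spacer2 below 0.0065 m or distance between hub and spacer3 below 0.0065 m) and horizontal distance between hex_key and key_stand_hole0 below 0.004 m and z of hex_key in the frame of key_stand_hole0 below -0.034 m and angle between hex_key's own z axis and vertical below 0.12 rad); the robot touches nothing.
It fails at once if a bystander (plain ring, dowel, screwdriver, spanner, jar or gear case) is moved more than 3 cm (distance of any of plain_ring, dowel, driver, spanner, grease_jar, gear_case from where it was at the start of the episode above 0.03 m).
Of spacer1, spacer2, spacer3 only 2 to 3 are there at a start; the rules pass over those that are not, and their reading is None.
At some moment in a run one of spacer1, spacer2, spacer3, hub may be knocked a few centimetres aside while the robot is not near it.
It also fails if it takes over 208 s, if anything falls off the work surface, if the arm or the gripper's body presses on something with over 40 N, if the wrist force passes 120 N, or if a joint passes its speed limit or range.

## Working session

There is one attempt and no reset: what is moved stays moved. The work goes in short steps, Python scripts to look and compute and a shell command to move; the robot and the scene stay as the last step left them, time stands still between calls to the robot, and variables do not carry over. Pictures are saved under pics/ and viewed, at most 14 in all, crops included, and the job is handed in when it is done.

```bash
mkdir -p pics; ls; python3 - <<'E'
from plant import state,optics,nets
import cv2,numpy as np
s=state();print(s['time'],s['tool_pos'],s['tool_rot'],s['gripper_width'])
for c in ['top','scene']:
    im=optics.grab_frame(c);cv2.imwrite(f'pics/{c}0.png',im[:,:,::-1])
    i=optics.camera_info(c);print(c,i)
i=optics.camera_info('wrist');print(i)
E
```

```text
pics
0.0 [0.2713766  0.56231055 0.23007239] [-3.58211349e-04  2.22981334e-01  9.74822173e-01 -9.63012457e-04] 1.0037376418919057
top {'fx': 452.55941646182254, 'fy': 452.55941646182254, 'cx': 259.57979862055413, 'cy': 190.91138724594146, 'k1': -0.1557511086185918, 'R': array([[-0.03527476, -0.99937531, -0.00216535],
       [-0.97498346,  0.03488945, -0.21952217],
       [ 0.21946058, -0.00563241, -0.97560511]]), 't': array([0.03633553, 0.60803785, 1.22906761])}
scene {'fx': 353.0204254000898, 'fy': 353.0204254000898, 'cx': 260.3056149981253, 'cy': 190.0565725419542, 'k1': -0.07553149320678929, 'R': array([[-0.68591803,  0.72757483, -0.01230157],
       [ 0.41844154,  0.38054059, -0.82467905],
       [-0.59533447, -0.57080972, -0.56546718]]), 't': array([ 0.41164019, -0.17511857,  1.51008142])}
{'fx': 312.65562913748, 'fy': 312.65562913748, 'cx': 253.96212048027857, 'cy': 193.48482318393602, 'k1': -0.06422287001036954, 'R': array([[ 0.43467481,  0.90058543, -0.00191958],
       [ 0.86697867, -0.41787548,  0.27152914],
       [ 0.24373304, -0.11969112, -0.9624283 ]]), 't': array([-0.6236089 , -0.0348229 ,  0.37858869])}
```

View pics/top0.png

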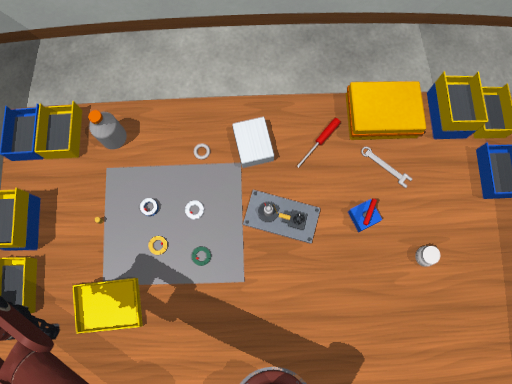

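View pics/scene0.png

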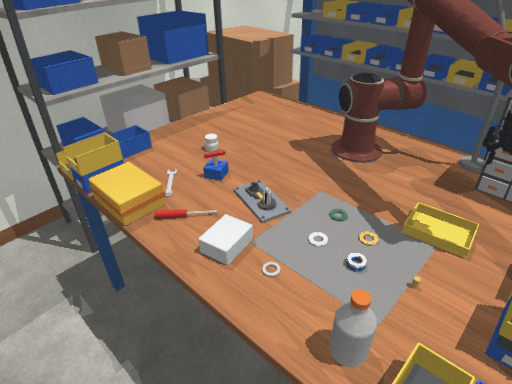

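```bash
cat > h.py <<'E'
from plant import state,optics,nets,ticket
import cv2,numpy as np
from scipy.spatial.transform import Rotation as Rot
def K(i): return np.array([[i['fx'],0,i['cx']],[0,i['fy'],i['cy']],[0,0,1.]])
def dist(i): return np.array([i['k1'],0,0,0,0])
def p2w(i,uv,z):
    uv=np.atleast_2d(np.array(uv,float))
    n=cv2.undistortPoints(uv[:,None],K(i),dist(i))[:,0]
    d=np.c_[n,np.ones(len(n))]@i['R']; c=-i['R'].T@i['t']
    return c+d*((z-c[2])/d[:,2])[:,None]
def w2p(i,X):
    X=np.atleast_2d(np.array(X,float))
    return cv2.projectPoints(X[:,None],cv2.Rodrigues(i['R'])[0],i['t'],K(i),dist(i))[0][:,0]
def tool():
    s=state(); q=s['tool_rot']; return np.array(s['tool_pos']),Rot.from_quat([q[1],q[2],q[3],q[0]])
def goal(pos,yaw=None,flip=False):
    """row numbers to reach TCP pos, tool down, closing axis (tool y) at world angle yaw (mod pi unless flip None)"""
    p,R=tool(); y=R.as_matrix()[:,1]; cur=np.arctan2(y[1],y[0])
    if yaw is None: yaw=cur
    d=(yaw-cur+np.pi/2)%np.pi-np.pi/2
    if flip: d-=np.sign(d)*np.pi
    a=cur+d; Y=np.array([np.cos(a),np.sin(a),0]); Z=np.array([0,0,-1.]); X=np.cross(Y,Z)
    T=Rot.from_matrix(np.c_[X,Y,Z])
    sh=R.inv().apply(np.array(pos)-p)/.8; rv=(R.inv()*T).as_rotvec()/1.5
    return dict(zip(['dx','dy','dz','rx','ry','rz'],[float(round(v,4)) for v in [*sh,*rv]])), round(float(np.degrees(d)),1), 'j6 %.2f'%state()['joint_pos'][5]
def st():
    s=state();p,R=tool();y=R.as_matrix()[:,1]
    print('t %.1f'%s['time'],'tcp',p.round(4),'yaw %.3f'%np.arctan2(y[1],y[0]),'tilt',R.as_matrix()[:2,2].round(4),'w %.3f'%s['gripper_width'],'F',np.round(s['contact_force'],1),'T',np.round(s['ft_torque'],2),'grip %.0f'%s['grasp_force'],'j6 %.2f'%s['joint_pos'][5])
def crop(im,uv,r,s,name):
    u,v=map(int,uv);a,b=max(0,v-r),max(0,u-r)
    c=im[a:v+r,b:u+r];cv2.imwrite('pics/'+name,cv2.resize(c,None,fx=s,fy=s,interpolation=cv2.INTER_CUBIC)[:,:,::-1]); print('crop origin',b,a,'scale',s)
E
python3 - <<'E'
from h import *
im=optics.grab_frame('top');i=optics.camera_info('top')
for n,z in [('arbor_tip',.07),('hex_key',.12),('lock_screw',.042),('spacer1',.008),('spacer2',.008),('spacer3',.008),('hub',.022),('plain_ring',.008),('dowel',.03)]:
    for o in nets.outline_of('top',n)[:2]:
        m=o['pixels'];v,u=np.nonzero(m);c=[u.mean(),v.mean()]
        print(n,round(o['confidence'],2),np.round(o['bbox'],1),np.round(c,1),p2w(i,c,z)[0].round(4))
j=optics.camera_info('wrist');p,R=tool();print('cam in tool',R.inv().apply(-j['R'].T@j['t']-p),'axes',(R.as_matrix().T@j['R'].T).round(3))
E
```

```text
arbor_tip 0.72 [267.7 212.3  17.4  21.2] [267.  211.4] [ 0.5482 -0.004   0.07  ]
hex_key 0.57 [ 97.7 219.3  12.2   3.3] [ 98.2 220. ] [0.5308 0.4643 0.12  ]
hex_key 0.56 [297.  217.7  10.7   8.7] [297.5 218.5] [ 0.5168 -0.0851  0.12  ]
lock_screw 0.42 [430.1 257.8  24.3  20.4] [427.5 255.1] [ 0.4063 -0.4659  0.042 ]
lock_screw 0.36 [253.9 142.8  44.   48.4] [252.9 141.7] [0.7667 0.0294 0.042 ]
spacer1 0.72 [194.8 209.6  16.3  16.5] [193.7 209.3] [0.573  0.2127 0.008 ]
spacer1 0.57 [157.1 246.2  21.1  22.2] [156.9 244.6] [0.4709 0.3233 0.008 ]
spacer2 0.72 [194.8 209.6  16.3  16.5] [193.7 209.3] [0.573  0.2127 0.008 ]
spacer2 0.57 [157.1 246.2  21.1  22.2] [156.9 244.6] [0.4709 0.3233 0.008 ]
spacer3 0.72 [194.8 209.6  16.3  16.5] [193.7 209.3] [0.573  0.2127 0.008 ]
spacer3 0.57 [157.1 246.2  21.1  22.2] [156.9 244.6] [0.4709 0.3233 0.008 ]
hub 0.75 [149.9 207.6  18.4  20. ] [148.7 206.7] [0.583 0.346 0.022]
plain_ring 0.58 [203.8 150.1  18.1  14.6] [200.7 151.4] [0.7532 0.1909 0.008 ]
plain_ring 0.58 [ 96.8 218.7  10.    7.2] [ 98.4 220.3] [0.5487 0.5044 0.008 ]
dowel 0.62 [ 97.3 218.8   8.    6.1] [ 98.3 220.1] [0.5456 0.4967 0.03  ]
cam in tool [ 0.06933573 -0.00038369 -0.14245569] axes [[ 0.    -0.962 -0.272]
 [ 1.     0.     0.   ]
 [-0.    -0.272  0.962]]
```

```bash
python3 - <<'E'
from h import *
print(goal([.271,.562,.28],np.pi/2)); print(state()['joint_pos'])
i=optics.camera_info('top');print(p2w(i,[298,219],.042))
E
```

```text
({'dx': 0.0004, 'dy': -0.0013, 'dz': -0.0609, 'rx': -0.0, 'ry': 0.0, 'rz': -0.2999}, 25.8, 'j6 -0.12')
[ 1.00197960e+00  5.27099579e-02  1.61288414e+00 -1.53453537e-05
  1.47601911e+00 -1.18996849e-01]
[[ 0.52766055 -0.0933577   0.042     ]]
```

```bash
python3 -m inch '[{"dz":-0.06,"rz":-0.1},{"dz":-0.06,"rz":-0.2},{"dz":-0.06,"rz":-0.3},{"dz":-0.06,"rz":-0.3}]' 1
for k in 1; do python3 -m inch '[{"dx":-0.112,"dy":-0.255},{"dx":-0.112,"dy":-0.255},{"dx":-0.112,"dy":-0.255},{"dx":-0.112,"dy":-0.255},{"dx":-0.112,"dy":-0.255}]'
python3 -m inch '[{"dx":-0.112,"dy":-0.255},{"dx":-0.112,"dy":-0.255},{"dx":-0.112,"dy":-0.255},{"dx":-0.112,"dy":-0.255},{"dx":-0.112,"dy":-0.255}]'
python3 -m inch '[{"dx":-0.112,"dy":-0.255},{"dx":-0.112,"dy":-0.255},{"dx":-0.112,"dy":-0.255},{"dx":-0.112,"dy":-0.255},{"dx":-0.112,"dy":-0.255}]'; done
python3 -m inch '[{"dz":0},{"dz":0},{"dz":0}]'
python3 - <<'E'
from h import *
st();i=optics.camera_info('wrist');im=optics.grab_frame('wrist');cv2.imwrite('pics/w1.png',cv2.resize(im,(800,600))[:,:,::-1])
np.savez('w1.npz',im=im,**i)
E
```

```text
t 0.6 tcp [0.2717 0.5628 0.2313] yaw 1.121 tilt [ 0. -0.] w 1.000 F [ 0.  -0.2  0.9] T [ 0.01  0.02 -0.  ] grip 0 j6 -0.12validation failed for argument at $[0]...
validation failed for argument at $[0]...
validation failed for argument at $[0]...
validation failed for argument at $[0]...
validation failed for argument at $[0]...
```

View pics/w1.png

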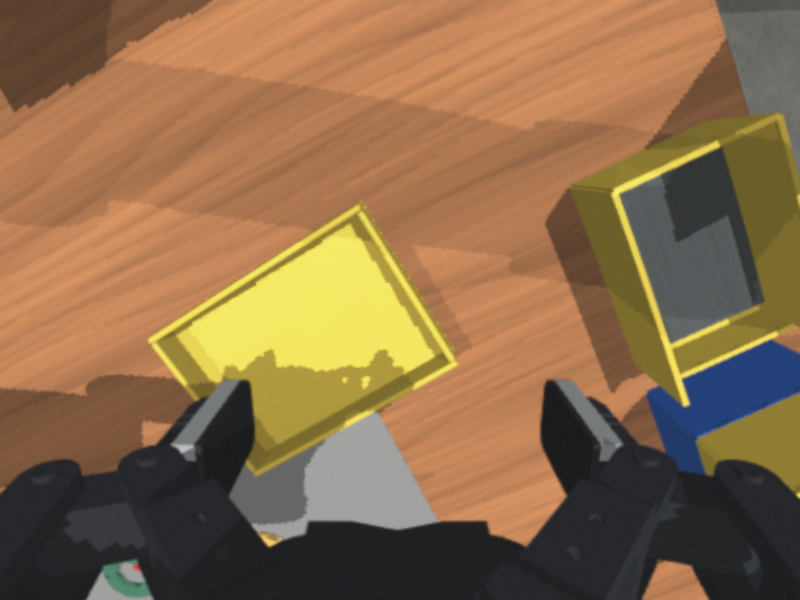

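```bash
python3 -m inch '[{"dx":0,"dy":0,"dz":-0.06,"rx":0,"ry":0,"rz":-0.1},{"dx":0,"dy":0,"dz":-0.06,"rx":0,"ry":0,"rz":-0.2},{"dx":0,"dy":0,"dz":-0.06,"rx":0,"ry":0,"rz":-0.3},{"dx":0,"dy":0,"dz":-0.06,"rx":0,"ry":0,"rz":-0.3}]' 1
R='{"dx":-0.112,"dy":-0.255,"dz":0,"rx":0,"ry":0,"rz":0}'
for k in 1 2 3; do python3 -m inch '[{"dx":-0.112,"dy":-0.255,"dz":0,"rx":0,"ry":0,"rz":0},{"dx":-0.112,"dy":-0.255,"dz":0,"rx":0,"ry":0,"rz":0},{"dx":-0.112,"dy":-0.255,"dz":0,"rx":0,"ry":0,"rz":0},{"dx":-0.112,"dy":-0.255,"dz":0,"rx":0,"ry":0,"rz":0},{"dx":-0.112,"dy":-0.255,"dz":0,"rx":0,"ry":0,"rz":0}]'; done
python3 -m inch '[{"dx":0,"dy":0,"dz":0,"rx":0,"ry":0,"rz":0},{"dx":0,"dy":0,"dz":0,"rx":0,"ry":0,"rz":0}]'
python3 - <<'E'
from h import *
st();i=optics.camera_info('wrist');im=optics.grab_frame('wrist');cv2.imwrite('pics/w2.png',cv2.resize(im,(800,600))[:,:,::-1])
np.savez('w2.npz',im=im,**i)
E
```

```text
time: 1.05
tool_pos: [0.2718, 0.563, 0.2798]
tool_rot: [0.0, 0.0, 1.0, 0.0]
contact_force: [-0.1, 0.5, -0.1]
gripper_width: 1.002
grasp_force: 0.0
time: 1.55
tool_pos: [0.3623, 0.3559, 0.279]
tool_rot: [0.0, 0.003, 1.0, -0.0]
contact_force: [0.1, 0.2, -0.6]
gripper_width: 0.998
grasp_force: 0.0
time: 2.05
tool_pos: [0.4518, 0.1516, 0.279]
tool_rot: [0.0, 0.004, 1.0, -0.0]
contact_force: [-1.2, 0.7, 0.3]
gripper_width: 1.0
grasp_force: 0.0
time: 2.55
tool_pos: [0.5413, -0.0527, 0.2787]
tool_rot: [-0.0, 0.004, 1.0, -0.0]
contact_force: [0.1, 0.3, 0.3]
gripper_width: 1.0
grasp_force: 0.0
time: 2.75
tool_pos: [0.5404, -0.0491, 0.2788]
tool_rot: [-0.001, 0.001, 1.0, 0.0]
contact_force: [0.4, -0.4, 1.0]
gripper_width: 0.999
grasp_force: 0.0
t 2.8 tcp [ 0.5404 -0.0491  0.2788] yaw 1.568 tilt [-0.0012  0.0008] w 0.999 F [ 0.4 -0.4  1. ] T [-0.01 -0.03 -0.03] grip 0 j6 -1.80
```

View pics/w2.png

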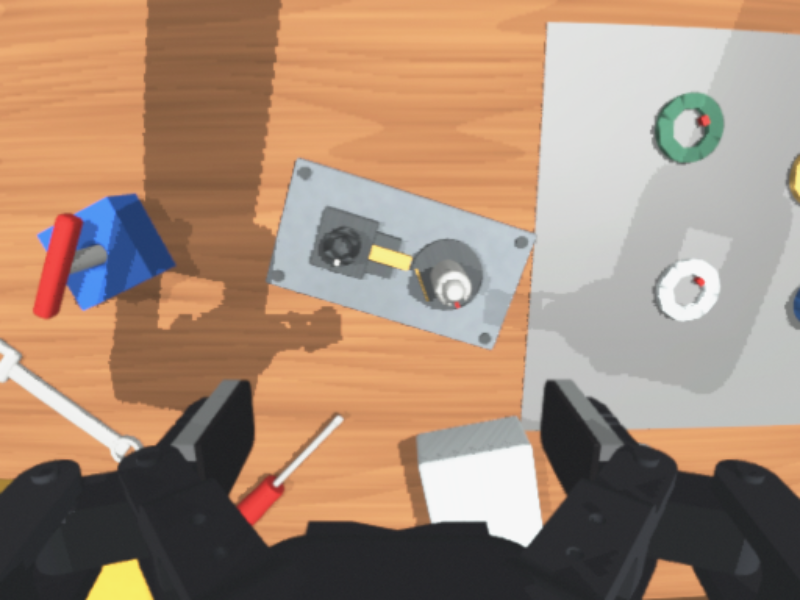

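```bash
cat > m1.py <<'E'
from h import *
i=dict(np.load('w2.npz')); s=1.5625
f=lambda u,v,z:p2w(i,[u/s,v/s],z)[0]
tip=f(455,284,.078);scr=f(341,246,.042);print('tip',tip,'screw',scr,'d',np.hypot(*(tip-scr)[:2]))
c=np.array([f(*q,.012) for q in [(298,158),(535,236),(492,348),(268,282)]]);print('corners',c[:,:2].round(4),np.linalg.norm(np.diff(c,axis=0),axis=1),c.mean(0))
pin=scr-tip;ap=np.arctan2(pin[1],pin[0])
e=[f(418,272,.022),f(428,300,.022)];m=(e[0]+e[1])/2-tip;d=e[1]-e[0]
print('flat mid',m,'dist',np.hypot(*m[:2]),'normal ang',np.arctan2(m[1],m[0]), 'from line',np.arctan2(d[1],d[0])-np.pi/2,'pin',ap)
wm=f(337,263,.042)-scr;print('white mark',np.arctan2(wm[1],wm[0]),np.hypot(*wm[:2]))
k=[f(70,217,.098),f(44,312,.098)];print('key',(k[0]+k[1])/2,np.linalg.norm(k[0]-k[1]),np.arctan2(*(k[0]-k[1])[1::-1]))
rt=f(457,304,.068)-tip;print('keyway ang',np.arctan2(rt[1],rt[0]),np.hypot(*rt[:2]))
E
python3 m1.py
```

```text
tip [ 0.55395631 -0.00706215  0.078     ] screw [ 0.53182247 -0.0927095   0.042     ] d 0.08846115557430072
corners [[ 0.4645 -0.1288]
 [ 0.5284  0.0676]
 [ 0.6289  0.0361]
 [ 0.5676 -0.1604]] [0.20653504 0.10540126 0.20583773] [ 0.54736369 -0.04638641  0.012     ]
flat mid [ 0.01527967 -0.01998852 -0.056     ] dist 0.025159681276085255 normal ang -0.918128620051814 from line -1.226555104461375 pin -1.8236931691433644
white mark -0.2602650594757404 0.013980157640556198
key [ 0.53494544 -0.28598687  0.098     ] 0.07432441076130837 2.694483230662072
keyway ang 0.17662297062673224 0.018178258990183545
```

```bash
python3 -m inch '[{"dx":-0.017,"dy":0.0525,"dz":0.136,"rx":0,"ry":0,"rz":0},{"dx":-0.017,"dy":0.0525,"dz":0.136,"rx":0,"ry":0,"rz":0},{"dx":-0.017,"dy":0.0525,"dz":0.136,"rx":0,"ry":0,"rz":0},{"dx":-0.017,"dy":0.0525,"dz":0.136,"rx":0,"ry":0,"rz":0},{"dx":-0.017,"dy":0.0525,"dz":0.136,"rx":0,"ry":0,"rz":0}]' >/dev/null
python3 - <<'E'
from h import *
st();i=optics.camera_info('wrist');im=optics.grab_frame('wrist')
np.savez('w3.npz',im=im,**i);cv2.imwrite('pics/w3.png',cv2.resize(im[20:320,90:490],(800,600),interpolation=cv2.INTER_CUBIC)[:,:,::-1])
E
```

```text
t 3.3 tcp [ 0.555  -0.0069  0.1724] yaw 1.572 tilt [ 0.0021 -0.0007] w 0.998 F [0.7 0.2 0.6] T [ 0.    0.03 -0.02] grip 0 j6 -1.72
```

View pics/w3.png

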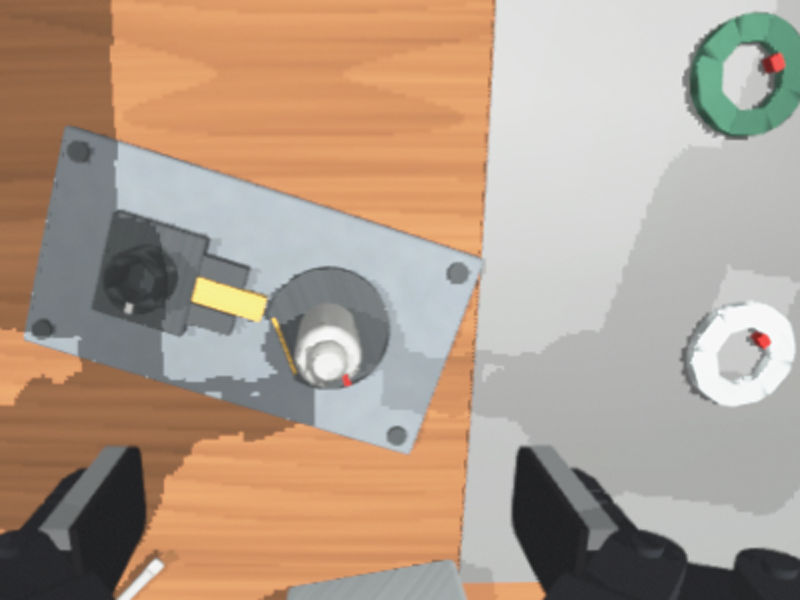

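```bash
cat > m2.py <<'E'
from h import *
i=dict(np.load('w3.npz'))
f=lambda u,v,z:p2w(i,[u/2+90,v/2+20],z)[0]
tip=f(327,362,.078);scr=f(138,277,.042);print('tip',tip,'screw',scr,'d',np.hypot(*(tip-scr)[:2]))
c=np.array([f(*q,.012) for q in [(66,127),(483,262),(408,453),(25,340)]]);d=np.diff(c,axis=0);print(np.linalg.norm(d,axis=1),np.arctan2(d[:,1],d[:,0]),c.mean(0))
an=lambda m:(np.arctan2(m[1],m[0]).round(3),np.hypot(*m[:2]).round(4))
e=[f(273,318,.022),f(295,373,.022)];d=e[1]-e[0];print('flange c',f(330,328,.022))
print('flat line ang',an(d)[0]-np.pi/2,an(d)[1],'mid',an((e[0]+e[1])/2-tip),'pin',an(scr-tip))
for z in(.06,.068):print('keyway',an(f(347,380,z)-tip))
print('white',an(f(128,308,.042)-scr))
for n,q in [('green',[(748,75),(773,62)]),('silver',[(742,354),(762,341)])]:
    a,b=[f(*x,.008) for x in q];print(n,a,an(b-a))
E
python3 m2.py
```

```text
tip [ 0.5587391  -0.00748655  0.078     ] screw [ 0.53072656 -0.09117406  0.042     ] d 0.08825135921167405
[0.20750718 0.10671956 0.20641764] [ 1.26079901 -0.31351671 -1.87537277] [ 0.54768567 -0.04677647  0.012     ]
flange c [ 0.55897273 -0.00614271  0.022     ]
flat line ang -1.2187963267948967 0.0296 mid (np.float64(-1.157), np.float64(0.0229)) pin (np.float64(-1.894), np.float64(0.0883))
keyway (np.float64(0.56), np.float64(0.0162))
keyway (np.float64(0.65), np.float64(0.0137))
white (np.float64(-0.383), np.float64(0.0151))
green [0.43860008 0.19120425 0.008     ] (np.float64(2.068), np.float64(0.0134))
silver [0.57604572 0.21115744 0.008     ] (np.float64(2.196), np.float64(0.0122))
```

```bash
python3 -m inch '[{"dx":-0.003,"dy":0,"dz":0.04,"rx":0,"ry":0,"rz":-0.09},{"dx":-0.003,"dy":0,"dz":0.08,"rx":0,"ry":0,"rz":-0.18},{"dx":-0.003,"dy":0,"dz":0.12,"rx":0,"ry":0,"rz":-0.25},{"dx":-0.003,"dy":0,"dz":0.165,"rx":0,"ry":0,"rz":-0.25},{"dx":-0.003,"dy":0,"dz":0.165,"rx":0,"ry":0,"rz":-0.25}]' >/dev/null; python3 -c "from h import *;st()"
python3 -m inch '[{"dx":0,"dy":0,"dz":0,"rx":0,"ry":0,"rz":0},{"dx":0,"dy":0,"dz":0,"rx":0,"ry":0,"rz":0},{"dx":0,"dy":0,"dz":0,"rx":0,"ry":0,"rz":0},{"dx":0,"dy":0,"dz":0,"rx":0,"ry":0,"rz":0},{"dx":0,"dy":0,"dz":0,"rx":0,"ry":0,"rz":0}]' -1 >/dev/null; python3 -c "from h import *;st()"
```

```text
t 3.9 tcp [ 0.5543 -0.0074  0.0359] yaw 1.945 tilt [-0.0061  0.0007] w 0.997 F [-1.8  0.5 -0.3] T [-0.04  0.    0.  ] grip 0 j6 -2.09
t 4.3 tcp [ 0.5585 -0.0082  0.041 ] yaw 1.946 tilt [ 0.0041 -0.0023] w 0.305 F [ 0.5 -3.8  6.4] T [-0.55  0.12 -0.05] grip 59 j6 -2.09
```

```bash
python3 -m inch '[{"dx":0,"dy":0,"dz":0,"rx":0,"ry":0,"rz":0.1},{"dx":0,"dy":0,"dz":0,"rx":0,"ry":0,"rz":0.2},{"dx":0,"dy":0,"dz":0,"rx":0,"ry":0,"rz":0.3},{"dx":0,"dy":0,"dz":0,"rx":0,"ry":0,"rz":0.4},{"dx":0,"dy":0,"dz":0,"rx":0,"ry":0,"rz":0.46}]' >/dev/null; python3 -m inch '[{"dx":0,"dy":0,"dz":0,"rx":0,"ry":0,"rz":0},{"dx":0,"dy":0,"dz":0,"rx":0,"ry":0,"rz":0}]'>/dev/null; python3 -c "from h import *;st()"
python3 -m inch '[{"dx":0,"dy":0,"dz":0,"rx":0,"ry":0,"rz":0},{"dx":0,"dy":0,"dz":0,"rx":0,"ry":0,"rz":0},{"dx":0,"dy":0,"dz":0,"rx":0,"ry":0,"rz":0},{"dx":0,"dy":0,"dz":0,"rx":0,"ry":0,"rz":0},{"dx":0,"dy":0,"dz":0,"rx":0,"ry":0,"rz":0}]' 1 >/dev/null
python3 -m inch '[{"dx":0,"dy":0,"dz":-0.06,"rx":0,"ry":0,"rz":0},{"dx":0,"dy":0,"dz":-0.11,"rx":0,"ry":0,"rz":0},{"dx":0,"dy":0,"dz":-0.15,"rx":0,"ry":0,"rz":0},{"dx":0,"dy":0,"dz":-0.15,"rx":0,"ry":0,"rz":0},{"dx":0,"dy":0,"dz":-0.15,"rx":0,"ry":0,"rz":0}]'>/dev/null
python3 - <<'E'
from h import *
st();i=optics.camera_info('wrist');im=optics.grab_frame('wrist')
np.savez('w4.npz',im=im,**i);cv2.imwrite('pics/w4.png',cv2.resize(im[20:320,90:490],(800,600),interpolation=cv2.INTER_CUBIC)[:,:,::-1])
E
```

```text
t 5.0 tcp [ 0.5584 -0.0066  0.041 ] yaw 1.256 tilt [0.0037 0.0009] w 0.301 F [-0.5  2.6  7.5] T [ 0.19  0.21 -0.02] grip 59 j6 -1.40
t 6.0 tcp [ 0.5572 -0.0072  0.1595] yaw 1.256 tilt [ 0.002  -0.0003] w 1.001 F [ 0.   0.3 -0.6] T [ 0.   -0.02 -0.02] grip 0 j6 -1.40
```

View pics/w4.png

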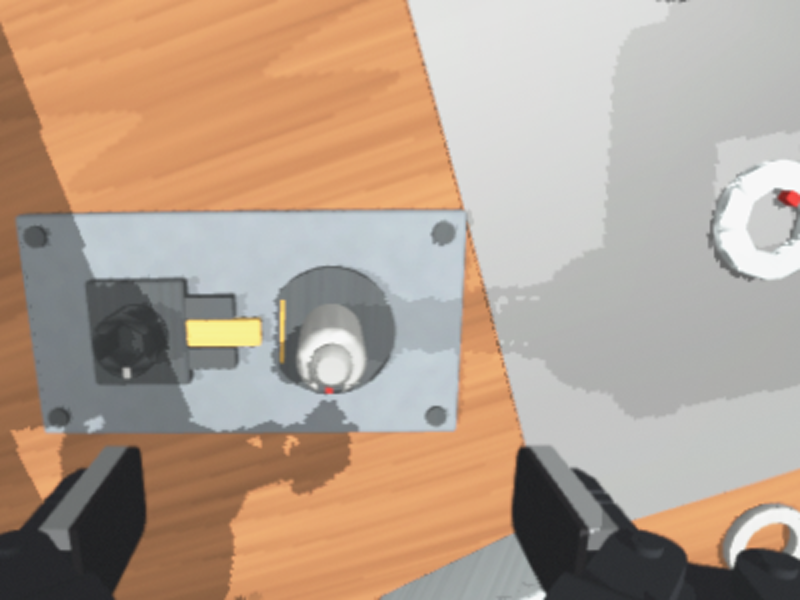

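```bash
cat > m3.py <<'E'
from h import *
i=dict(np.load('w4.npz'))
f=lambda u,v,z:p2w(i,[u/2+90,v/2+20],z)[0]
an=lambda m:(np.arctan2(m[1],m[0]).round(3),np.hypot(*m[:2]).round(4))
tip=f(331,364,.078);scr=f(129,339,.042);print('tip',tip,'screw',scr,an(scr-tip))
c=[f(*q,.012) for q in [(18,214),(466,210),(456,430),(45,432)]];print('edges',an(c[0]-c[1]),an(c[3]-c[2]),np.mean(c,0))
d=f(282,362,.022)-f(283,299,.022);print('flat normal',an(d)[0]-np.pi/2,an(d)[1])
print('keyway',an(f(330,391,.068)-tip),'white',an(f(126,373,.042)-scr))
E
python3 m3.py; python3 - <<'E'
from h import *
i=dict(np.load('w2.npz'));print(p2w(i,[70/1.5625,217/1.5625],.098))
E
```

```text
tip [ 0.55802272 -0.00661267  0.078     ] screw [ 0.5310054  -0.08961864  0.042     ] (np.float64(-1.885), np.float64(0.0873))
edges (np.float64(-1.881), np.float64(0.2064)) (np.float64(-1.878), np.float64(0.2084)) [ 0.54718986 -0.04633332  0.012     ]
flat normal -1.9207963267948966 0.0301
keyway (np.float64(-0.337), np.float64(0.0144)) white (np.float64(-0.488), np.float64(0.0157))
[[ 0.50143625 -0.26991938  0.098     ]]
```

```bash
python3 -c "
from h import *
print(goal([.531,-.092,.12]))"
```

```text
({'dx': -0.003, 'dy': -0.1107, 'dz': 0.0472, 'rx': -0.0001, 'ry': -0.0007, 'rz': -0.0}, 0.0, 'j6 -1.40')
```

```bash
python3 -m inch '[{"dx":-0.003,"dy":-0.11,"dz":0.047,"rx":0,"ry":0,"rz":0},{"dx":-0.003,"dy":-0.11,"dz":0.047,"rx":0,"ry":0,"rz":0},{"dx":-0.003,"dy":-0.11,"dz":0.047,"rx":0,"ry":0,"rz":0},{"dx":-0.003,"dy":-0.11,"dz":0.047,"rx":0,"ry":0,"rz":0},{"dx":-0.003,"dy":-0.11,"dz":0.047,"rx":0,"ry":0,"rz":0}]' >/dev/null
python3 - <<'E'
from h import *
st();i=optics.camera_info('wrist');im=optics.grab_frame('wrist')
np.savez('w5.npz',im=im,**i)
u,v=w2p(i,[.531,-.092,.042])[0];print(u,v)
b=np.clip((im/255.)**.45*255,0,255).astype(np.uint8)
crop(b,(u,v),50,6,'w5.png')
E
```

```text
t 6.6 tcp [ 0.5315 -0.0909  0.1202] yaw 1.256 tilt [-0.001   0.0007] w 0.997 F [ 0.5 -0.  -0.9] T [0.01 0.05 0.03] grip 0 j6 -1.56
252.7203889287224 202.54562821055023
crop origin 202 152 scale 6
```

View pics/w5.png

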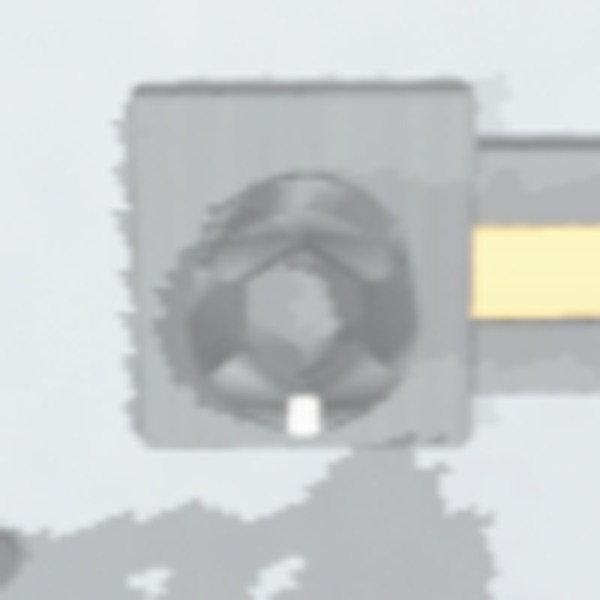

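```bash
python3 -c "
from h import *
i=dict(np.load('w5.npz'));print('screw',p2w(i,[252.5,205.3],.042))
print(goal([.535,-.284,.20],1.124))"
```

```text
screw [[ 0.5329831  -0.09281891  0.042     ]]
({'dx': -0.0782, 'dy': -0.2286, 'dz': -0.099, 'rx': 0.0002, 'ry': -0.0001, 'rz': 0.0887}, -7.6, 'j6 -1.56')
```

```bash
python3 -m inch '[{"dx":-0.01,"dy":-0.03,"dz":-0.05,"rx":0,"ry":0,"rz":0.05},{"dx":-0.078,"dy":-0.228,"dz":-0.099,"rx":0,"ry":0,"rz":0.088},{"dx":-0.078,"dy":-0.228,"dz":-0.099,"rx":0,"ry":0,"rz":0.088},{"dx":-0.078,"dy":-0.228,"dz":-0.099,"rx":0,"ry":0,"rz":0.088},{"dx":-0.078,"dy":-0.228,"dz":-0.099,"rx":0,"ry":0,"rz":0.088}]' >/dev/null
python3 -m inch '[{"dx":0,"dy":0,"dz":0,"rx":0,"ry":0,"rz":0},{"dx":0,"dy":0,"dz":0,"rx":0,"ry":0,"rz":0}]'>/dev/null
cat > key.py <<'E'
from h import *
st();i=optics.camera_info('wrist');im=optics.grab_frame('wrist')
np.savez('w6.npz',im=im,**i)
h=cv2.cvtColor(im,cv2.COLOR_RGB2HSV);m=((h[...,0]<8)|(h[...,0]>172))&(h[...,1]>150)&(h[...,2]>60)
m[:,:120]&=True
n,l,s,c=cv2.connectedComponentsWithStats(m.astype(np.uint8))
for k in range(1,n):
    if s[k,4]>300:
        v,u=np.nonzero(l==k);(cu,cv_),(w,hh),a=cv2.minAreaRect(np.c_[u,v].astype(np.float32));b=cv2.boxPoints(((cu,cv_),(w,hh),a))
        X=p2w(i,b,.098);e=[X[1]-X[0],X[2]-X[1]];e.sort(key=np.linalg.norm)
        print(s[k,4],(cu,cv_),'c',X.mean(0).round(4),'len',[np.linalg.norm(x).round(4) for x in e],'ang',np.arctan2(e[1][1],e[1][0]))
m=(h[...,0]>100)&(h[...,0]<130)&(h[...,1]>150)
cv2.imwrite('pics/w6.png',cv2.resize(im[20:320,90:490],(800,600))[:,:,::-1])
E
python3 key.py
```

```text
t 7.3 tcp [ 0.5349 -0.2832  0.1998] yaw 1.125 tilt [-0.0002  0.0011] w 1.001 F [0.4 1.2 0.3] T [ 0.05  0.01 -0.02] grip 0 j6 -1.74
1435 (245.8234100341797, 197.02450561523438) c [ 0.5357 -0.2913  0.098 ] len [np.float64(0.0131), np.float64(0.0785)] ang -0.42580754519035313
```

View pics/w6.png

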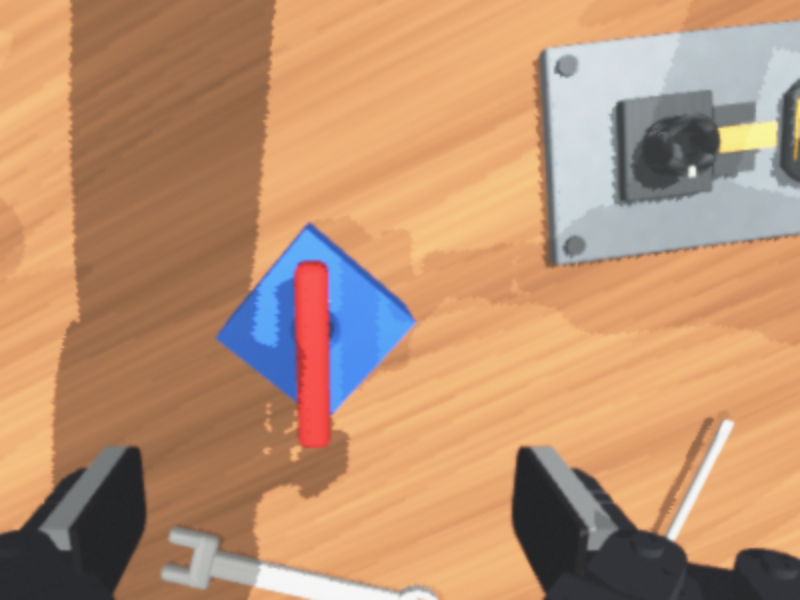

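```bash
python3 -c "
from h import *
i=dict(np.load('w6.npz'))
print('stand',p2w(i,[[217/2+90,338/2+20],[415/2+90,322/2+20],[310/2+90,223/2+20]],.045))
print(goal([.5357,-.2913,.072],1.145))"
```

```text
stand [[ 0.52009455 -0.33701238  0.045     ]
 [ 0.55476886 -0.2457751   0.045     ]
 [ 0.4897142  -0.27120264  0.045     ]]
({'dx': -0.006, 'dy': -0.0095, 'dz': 0.1593, 'rx': 0.0006, 'ry': -0.0009, 'rz': -0.013}, 1.1, 'j6 -1.74')
```

```bash
python3 -m inch '[{"dx":-0.006,"dy":-0.0095,"dz":0.05,"rx":0,"ry":0,"rz":-0.013},{"dx":-0.006,"dy":-0.0095,"dz":0.1,"rx":0,"ry":0,"rz":-0.013},{"dx":-0.006,"dy":-0.0095,"dz":0.16,"rx":0,"ry":0,"rz":-0.013},{"dx":-0.006,"dy":-0.0095,"dz":0.16,"rx":0,"ry":0,"rz":-0.013},{"dx":-0.006,"dy":-0.0095,"dz":0.16,"rx":0,"ry":0,"rz":-0.013}]' >/dev/null; python3 -c "from h import *;st()"
for k in 1 2; do python3 -m inch '[{"dx":0,"dy":0,"dz":0,"rx":0,"ry":0,"rz":0},{"dx":0,"dy":0,"dz":0,"rx":0,"ry":0,"rz":0},{"dx":0,"dy":0,"dz":0,"rx":0,"ry":0,"rz":0},{"dx":0,"dy":0,"dz":0,"rx":0,"ry":0,"rz":0},{"dx":0,"dy":0,"dz":0,"rx":0,"ry":0,"rz":0}]' -1 >/dev/null;done; python3 -c "from h import *;st()"
python3 -m inch '[{"dx":0,"dy":0,"dz":-0.03,"rx":0,"ry":0,"rz":0},{"dx":0,"dy":0,"dz":-0.06,"rx":0,"ry":0,"rz":0},{"dx":0,"dy":0,"dz":-0.09,"rx":0,"ry":0,"rz":0},{"dx":0,"dy":0,"dz":-0.09,"rx":0,"ry":0,"rz":0}]'>/dev/null
python3 -c "
from h import *;st();im=optics.grab_frame('scene');crop(im,(215,165),40,6,'s1.png')
print(goal([.533,-.0928,.144],1.256))"
```

```text
t 7.9 tcp [ 0.5352 -0.2913  0.0714] yaw 1.145 tilt [-0.0023  0.0019] w 0.998 F [0.7 0.5 0.6] T [ 0.03 -0.02  0.  ] grip 0 j6 -1.77
t 8.9 tcp [ 0.5361 -0.2936  0.0731] yaw 1.143 tilt [ 0.0011 -0.0008] w 0.150 F [ 0.1 -0.3  4.9] T [0.13 0.12 0.  ] grip 59 j6 -1.77
t 9.3 tcp [ 0.5372 -0.2945  0.1473] yaw 1.143 tilt [ 0.0048 -0.0036] w 0.148 F [ 1.4  0.4 -0.5] T [-0.09 -0.02  0.01] grip 59 j6 -1.77
crop origin 175 125 scale 6
({'dx': 0.1077, 'dy': 0.2269, 'dz': 0.0008, 'rx': -0.0005, 'ry': 0.0016, 'rz': -0.075}, 6.4, 'j6 -1.77')
```

View pics/s1.png

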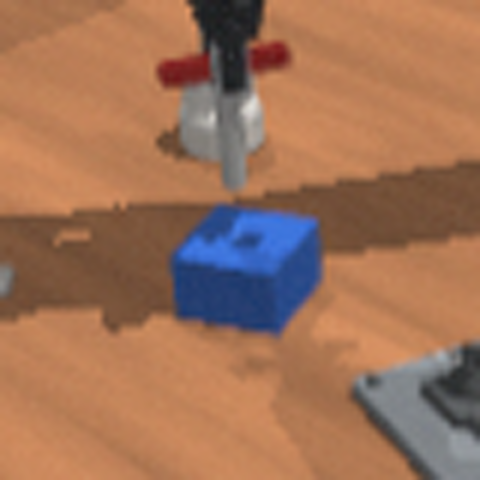

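```bash
python3 -m inch '[{"dx":0.107,"dy":0.227,"dz":0,"rx":0,"ry":0,"rz":-0.075},{"dx":0.107,"dy":0.227,"dz":0,"rx":0,"ry":0,"rz":-0.075},{"dx":0.107,"dy":0.227,"dz":0,"rx":0,"ry":0,"rz":-0.075},{"dx":0.107,"dy":0.227,"dz":0,"rx":0,"ry":0,"rz":-0.075},{"dx":0.107,"dy":0.227,"dz":0,"rx":0,"ry":0,"rz":-0.075}]' >/dev/null
python3 -m inch '[{"dx":0,"dy":0,"dz":0.01,"rx":0,"ry":0,"rz":0},{"dx":0,"dy":0,"dz":0.02,"rx":0,"ry":0,"rz":0},{"dx":0,"dy":0,"dz":0.026,"rx":0,"ry":0,"rz":0},{"dx":0,"dy":0,"dz":0.026,"rx":0,"ry":0,"rz":0},{"dx":0,"dy":0,"dz":0.026,"rx":0,"ry":0,"rz":0}]'>/dev/null
python3 - <<'E'
from h import *
st();i=optics.camera_info('wrist');im=optics.grab_frame('wrist');np.savez('w7.npz',im=im,**i)
b=np.clip((im/255.)**.5*255,0,255).astype(np.uint8)
u,v=w2p(i,[.532,-.093,.042])[0];print(u,v);crop(b,(u,v),60,5,'w7.png')
im2=optics.grab_frame('scene');i2=optics.camera_info('scene');np.savez('s2.npz',im=im2,**i2);print(w2p(i2,[.532,-.093,.042]))
print(goal([.532,-.093,.09],1.256))
E
```

```text
t 10.3 tcp [ 0.5328 -0.0934  0.1228] yaw 1.254 tilt [-0.0008  0.0002] w 0.152 F [ 0.   0.1 -2. ] T [-0.02  0.01  0.03] grip 59 j6 -1.57
254.5678634742796 200.63540581331037
crop origin 194 140 scale 5
[[254.11302074 183.55069144]]
({'dx': 0.0015, 'dy': -0.0003, 'dz': 0.042, 'rx': -0.0, 'ry': 0.0004, 'rz': -0.0006}, 0.1, 'j6 -1.57')
```

View pics/w7.png

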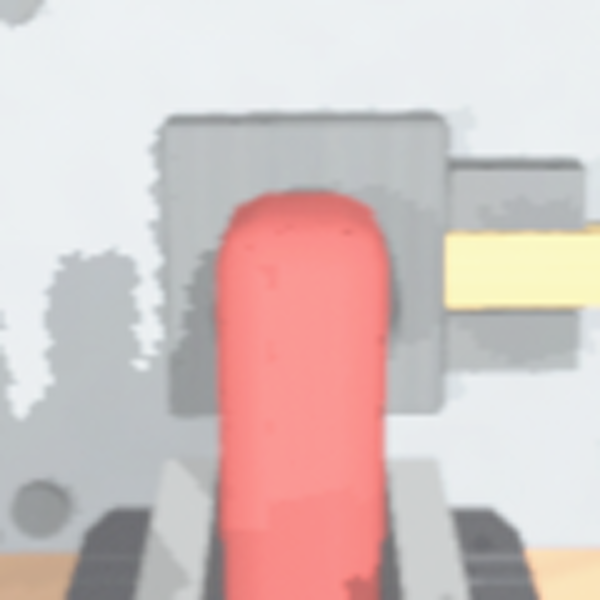

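```bash
python3 -m inch '[{"dx":0.001,"dy":0,"dz":0.01,"rx":0,"ry":0,"rz":0},{"dx":0.001,"dy":0,"dz":0.02,"rx":0,"ry":0,"rz":0},{"dx":0.001,"dy":0,"dz":0.024,"rx":0,"ry":0,"rz":0},{"dx":0.001,"dy":0,"dz":0.024,"rx":0,"ry":0,"rz":0},{"dx":0.001,"dy":0,"dz":0.024,"rx":0,"ry":0,"rz":0}]'>/dev/null;python3 -c "from h import *;st()"
python3 -m inch '[{"dx":0,"dy":0,"dz":0.006,"rx":0,"ry":0,"rz":0},{"dx":0,"dy":0,"dz":0.008,"rx":0,"ry":0,"rz":0},{"dx":0,"dy":0,"dz":0.008,"rx":0,"ry":0,"rz":0}]'>/dev/null;python3 -c "from h import *;st()"
```

```text
t 10.9 tcp [ 0.532  -0.0921  0.1039] yaw 1.256 tilt [-0.0006  0.0004] w 0.153 F [-0.2  1.3 -1.4] T [ 0.05  0.01 -0.04] grip 59 j6 -1.57
t 11.2 tcp [ 0.5321 -0.0926  0.0974] yaw 1.256 tilt [-0.0003 -0.0008] w 0.146 F [ 0.  -2.2 -2.8] T [-0.6  -0.04  0.  ] grip 59 j6 -1.57
```

```bash
python3 -m inch '[{"dx":0,"dy":0,"dz":0.004,"rx":0,"ry":0,"rz":0},{"dx":0,"dy":0,"dz":0.004,"rx":0,"ry":0,"rz":0.1},{"dx":0,"dy":0,"dz":0.004,"rx":0,"ry":0,"rz":0.2},{"dx":0,"dy":0,"dz":0.004,"rx":0,"ry":0,"rz":0.3},{"dx":0,"dy":0,"dz":0.004,"rx":0,"ry":0,"rz":0.4}]'>/dev/null;python3 -c "from h import *;st()"
python3 -m inch '[{"dx":0,"dy":0,"dz":0,"rx":0,"ry":0,"rz":0.1},{"dx":0,"dy":0,"dz":0,"rx":0,"ry":0,"rz":0.2},{"dx":0,"dy":0,"dz":0,"rx":0,"ry":0,"rz":0.3},{"dx":0,"dy":0,"dz":0,"rx":0,"ry":0,"rz":0.4},{"dx":0,"dy":0,"dz":0,"rx":0,"ry":0,"rz":0.45}]'>/dev/null;python3 -c "from h import *;st()"
python3 -m inch '[{"dx":0,"dy":0,"dz":0,"rx":0,"ry":0,"rz":0.05},{"dx":0,"dy":0,"dz":0,"rx":0,"ry":0,"rz":0.1},{"dx":0,"dy":0,"dz":0,"rx":0,"ry":0,"rz":0.1}]'>/dev/null;python3 -c "from h import *;st()"
```

```text
t 11.8 tcp [ 0.5321 -0.0923  0.0942] yaw 0.650 tilt [ 0.     -0.0002] w 0.147 F [ 0.1 -1.8 -1.9] T [-0.4  -0.04  0.03] grip 59 j6 -0.96
t 12.2 tcp [ 0.5325 -0.0918  0.0942] yaw -0.023 tilt [0.0011 0.0009] w 0.150 F [ 1.1 -0.7 -2.7] T [-0.13 -0.38  0.04] grip 59 j6 -0.29
t 12.6 tcp [ 0.5325 -0.0918  0.0942] yaw -0.169 tilt [0.0012 0.0009] w 0.149 F [ 1.2 -0.2 -2.5] T [-0.05 -0.51  0.  ] grip 59 j6 -0.14
```

```bash
python3 -m inch '[{"dx":0,"dy":0,"dz":0,"rx":0,"ry":0,"rz":0.04},{"dx":0,"dy":0,"dz":0,"rx":0,"ry":0,"rz":0.07},{"dx":0,"dy":0,"dz":0,"rx":0,"ry":0,"rz":0.07}]'>/dev/null;python3 -c "from h import *;st()"
python3 -m inch '[{"dx":0,"dy":0,"dz":0,"rx":0,"ry":0,"rz":0.03},{"dx":0,"dy":0,"dz":0,"rx":0,"ry":0,"rz":0.05},{"dx":0,"dy":0,"dz":0,"rx":0,"ry":0,"rz":0.05}]'>/dev/null;python3 -c "from h import *;st()"
```

```text
t 12.8 tcp [ 0.5326 -0.0919  0.0943] yaw -0.273 tilt [0.0013 0.0009] w 0.148 F [ 3.4 -0.2 -4.2] T [ 0.08 -0.67  0.06] grip 59 j6 -0.04
t 13.2 tcp [ 0.5325 -0.0919  0.0943] yaw -0.348 tilt [0.0011 0.0007] w 0.151 F [ 4.4  0.1 -4.7] T [ 0.15 -0.89  0.04] grip 59 j6 0.04
```

```bash
python3 -m inch '[{"dx":0,"dy":0,"dz":0,"rx":0,"ry":0,"rz":0.04},{"dx":0,"dy":0,"dz":0,"rx":0,"ry":0,"rz":0.07},{"dx":0,"dy":0,"dz":0,"rx":0,"ry":0,"rz":0.07}]'>/dev/null
python3 - <<'E'
from h import *
st();i=optics.camera_info('wrist');im=optics.grab_frame('wrist');np.savez('w8.npz',im=im,**i)
b=np.clip((im/255.)**.5*255,0,255).astype(np.uint8)
cv2.imwrite('pics/w8.png',cv2.resize(b[80:320,100:420],(800,600),interpolation=cv2.INTER_CUBIC)[:,:,::-1])
E
```

```text
t 13.4 tcp [ 0.5326 -0.0919  0.0944] yaw -0.453 tilt [0.0012 0.0006] w 0.151 F [ 4.9  1.4 -5.1] T [ 0.28 -1.01  0.12] grip 59 j6 0.14
```

View pics/w8.png

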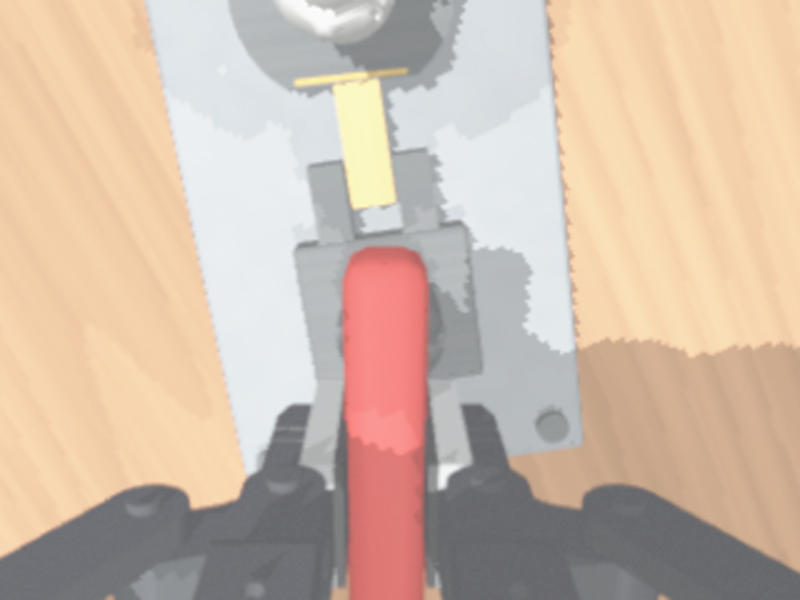

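```bash
python3 -m inch '[{"dx":0,"dy":0,"dz":0,"rx":0,"ry":0,"rz":-0.05},{"dx":0,"dy":0,"dz":-0.02,"rx":0,"ry":0,"rz":-0.05},{"dx":0,"dy":0,"dz":-0.05,"rx":0,"ry":0,"rz":-0.05},{"dx":0,"dy":0,"dz":-0.065,"rx":0,"ry":0,"rz":-0.05},{"dx":0,"dy":0,"dz":-0.065,"rx":0,"ry":0,"rz":-0.05}]'>/dev/null;python3 -c "from h import *;st()"
for k in 1 2; do python3 -m inch '[{"dx":0,"dy":0,"dz":0,"rx":0,"ry":0,"rz":-0.1},{"dx":0,"dy":0,"dz":0,"rx":0,"ry":0,"rz":-0.2},{"dx":0,"dy":0,"dz":0,"rx":0,"ry":0,"rz":-0.3},{"dx":0,"dy":0,"dz":0,"rx":0,"ry":0,"rz":-0.4},{"dx":0,"dy":0,"dz":0,"rx":0,"ry":0,"rz":-0.5}]'>/dev/null; done; python3 - <<'E'
from h import *
st();print(goal([.5362,-.2932,.146],1.143))
i=optics.camera_info('wrist');im=optics.grab_frame('wrist');np.savez('w9.npz',im=im,**i)
E
```

```text
t 14.0 tcp [ 0.5332 -0.0928  0.1491] yaw -0.378 tilt [ 0.0032 -0.0017] w 0.153 F [ 0.3 -0.7 -1.1] T [-0.    0.02  0.  ] grip 60 j6 0.07
t 15.0 tcp [ 0.531  -0.0921  0.145 ] yaw 1.128 tilt [-0.0032  0.0005] w 0.154 F [ 0.6 -0.9 -2.2] T [-0.01 -0.02 -0.02] grip 60 j6 -1.44
({'dx': -0.1136, 'dy': -0.2244, 'dz': -0.0015, 'rx': -0.0006, 'ry': -0.0021, 'rz': -0.0102}, 0.9, 'j6 -1.44')
```

Move over the stand, then lower in stages.

```bash
python3 -m inch '[{"dx":-0.113,"dy":-0.224,"dz":0,"rx":0,"ry":0,"rz":-0.01},{"dx":-0.113,"dy":-0.224,"dz":0,"rx":0,"ry":0,"rz":-0.01},{"dx":-0.113,"dy":-0.224,"dz":0,"rx":0,"ry":0,"rz":-0.01},{"dx":-0.113,"dy":-0.224,"dz":0,"rx":0,"ry":0,"rz":-0.01},{"dx":-0.113,"dy":-0.224,"dz":0,"rx":0,"ry":0,"rz":-0.01}]'>/dev/null
python3 -m inch '[{"dx":0,"dy":0,"dz":0.02,"rx":0,"ry":0,"rz":0},{"dx":0,"dy":0,"dz":0.025,"rx":0,"ry":0,"rz":0},{"dx":0,"dy":0,"dz":0.025,"rx":0,"ry":0,"rz":0},{"dx":0,"dy":0,"dz":0.025,"rx":0,"ry":0,"rz":0}]'>/dev/null;python3 -c "from h import *;st();print(goal([.5362,-.2932,.1],1.143))"
```

```text
t 15.9 tcp [ 0.5355 -0.2914  0.1257] yaw 1.137 tilt [-0.0012  0.0009] w 0.153 F [ 0.2 -0.5 -1.7] T [-0.04  0.02 -0.03] grip 60 j6 -1.76
({'dx': -0.0018, 'dy': -0.0017, 'dz': 0.0321, 'rx': 0.0002, 'ry': -0.001, 'rz': -0.0037}, 0.3, 'j6 -1.76')
```

```bash
python3 -m inch '[{"dx":-0.001,"dy":-0.001,"dz":0.015,"rx":0,"ry":0,"rz":0},{"dx":-0.001,"dy":-0.001,"dz":0.03,"rx":0,"ry":0,"rz":0},{"dx":-0.001,"dy":-0.001,"dz":0.03,"rx":0,"ry":0,"rz":0}]'>/dev/null;python3 -c "from h import *;st()"
python3 -m inch '[{"dx":0,"dy":0,"dz":0.012,"rx":0,"ry":0,"rz":0},{"dx":0,"dy":0,"dz":0.024,"rx":0,"ry":0,"rz":0},{"dx":0,"dy":0,"dz":0.032,"rx":0,"ry":0,"rz":0},{"dx":0,"dy":0,"dz":0.034,"rx":0,"ry":0,"rz":0}]'>/dev/null;python3 -c "from h import *;st()"
```

```text
t 16.2 tcp [ 0.5348 -0.2926  0.0996] yaw 1.136 tilt [-0.0033  0.0028] w 0.148 F [ 0.8  0.3 -1.9] T [ 0.11 -0.1  -0.02] grip 60 j6 -1.76
t 16.6 tcp [ 0.5355 -0.2934  0.0739] yaw 1.136 tilt [-0.0015  0.0013] w 0.148 F [ 0.3  1.8 -1.5] T [0.42 0.02 0.02] grip 60 j6 -1.76
```

```bash
python3 -m inch '[{"dx":0,"dy":0,"dz":0,"rx":0,"ry":0,"rz":0},{"dx":0,"dy":0,"dz":0,"rx":0,"ry":0,"rz":0},{"dx":0,"dy":0,"dz":0,"rx":0,"ry":0,"rz":0},{"dx":0,"dy":0,"dz":0,"rx":0,"ry":0,"rz":0},{"dx":0,"dy":0,"dz":0,"rx":0,"ry":0,"rz":0}]' 1 >/dev/null
python3 -m inch '[{"dx":0,"dy":0,"dz":-0.03,"rx":0,"ry":0,"rz":0},{"dx":0,"dy":0,"dz":-0.09,"rx":0,"ry":0,"rz":0},{"dx":0,"dy":0,"dz":-0.15,"rx":0,"ry":0,"rz":0},{"dx":0,"dy":0,"dz":-0.2,"rx":0,"ry":0,"rz":0},{"dx":0,"dy":0,"dz":-0.25,"rx":0,"ry":0,"rz":0}]'>/dev/null
python3 - <<'E'
from h import *
st();i=optics.camera_info('wrist');im=optics.grab_frame('wrist');np.savez('w10.npz',im=im,**i)
print(w2p(i,[.536,-.2915,.098]),w2p(i,[.5325,-.0922,.042]))
cv2.imwrite('pics/w10.png',cv2.resize(im[20:320,90:490],(800,600))[:,:,::-1])
print(goal([.5,.27,.28],np.pi/2))
E
```

```text
t 17.6 tcp [ 0.536  -0.294   0.2777] yaw 1.136 tilt [ 0.001  -0.0009] w 0.998 F [ 1.4 -1.  -0.8] T [-0.02 -0.09  0.03] grip 0 j6 -1.76
[[256.53853818 172.496291  ]] [[408.9129992  90.3759737]]
({'dx': 0.3416, 'dy': 0.6211, 'dz': 0.0019, 'rx': -0.0038, 'ry': 0.0086, 'rz': -0.2898}, 24.9, 'j6 -1.76')
```

View pics/w10.png

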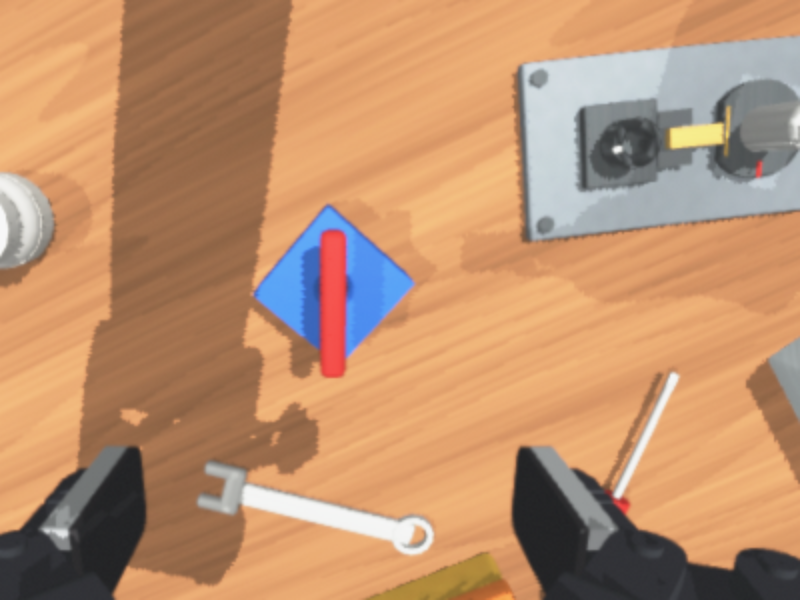

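```bash
python3 -m inch '[{"dx":0.114,"dy":0.207,"dz":0,"rx":0,"ry":0,"rz":-0.1},{"dx":0.114,"dy":0.207,"dz":0,"rx":0,"ry":0,"rz":-0.2},{"dx":0.114,"dy":0.207,"dz":0,"rx":0,"ry":0,"rz":-0.29},{"dx":0.114,"dy":0.207,"dz":0,"rx":0,"ry":0,"rz":-0.29},{"dx":0.114,"dy":0.207,"dz":0,"rx":0,"ry":0,"rz":-0.29}]'>/dev/null
for k in 1 2; do python3 -m inch '[{"dx":0.015,"dy":0.235,"dz":0,"rx":0,"ry":0,"rz":0},{"dx":0.015,"dy":0.235,"dz":0,"rx":0,"ry":0,"rz":0},{"dx":0.015,"dy":0.235,"dz":0,"rx":0,"ry":0,"rz":0},{"dx":0.015,"dy":0.235,"dz":0,"rx":0,"ry":0,"rz":0},{"dx":0.015,"dy":0.235,"dz":0,"rx":0,"ry":0,"rz":0}]'>/dev/null; done
python3 - <<'E'
from h import *
st();i=optics.camera_info('wrist');im=optics.grab_frame('wrist');np.savez('w11.npz',im=im,**i)
cv2.imwrite('pics/w11.png',cv2.resize(im,(800,600))[:,:,::-1])
E
```

```text
t 19.2 tcp [0.499  0.2731 0.2749] yaw 1.575 tilt [-0.0003  0.0005] w 0.997 F [ 0.5 -0.2 -0.5] T [-0.01  0.01  0.03] grip 0 j6 -1.21
```

View pics/w11.png

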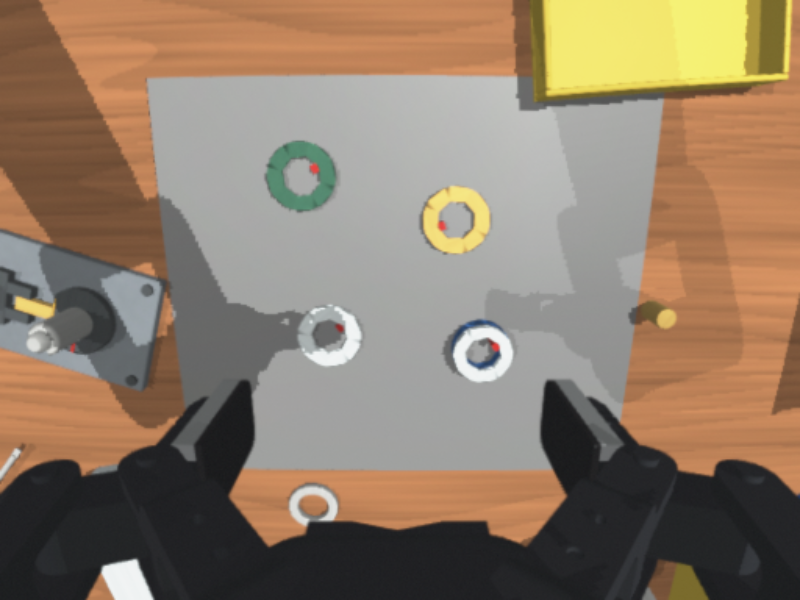

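```bash
cat > ring.py <<'E'
from h import *
import sys
def circ(c,r,z,n=60):
    a=np.linspace(0,2*np.pi,n,endpoint=False);return np.c_[c[0]+r*np.cos(a),c[1]+r*np.sin(a),np.full(n,z)]
def hullmask(pts,shape=(384,512),S=4):
    m=np.zeros((shape[0]*S,shape[1]*S),np.uint8);cv2.fillConvexPoly(m,cv2.convexHull((pts*S).round().astype(np.int32)),1);return m
def cen(pts): M=cv2.moments(cv2.convexHull(pts.astype(np.float32)));return np.array([M['m10'],M['m01']])/M['m00'],M['m00']
def fit(i,mask,R,h,xy,z0=0.0):
    v,u=np.nonzero(mask);c,A=cen(np.c_[u,v].astype(float)); xy=np.array(xy,float)
    for _ in range(8):
        f=lambda q:cen(np.r_[w2p(i,circ(q,R,z0)),w2p(i,circ(q,R,z0+h))])
        p,Am=f(xy);J=np.c_[(f(xy+[.002,0])[0]-p)/.002,(f(xy+[0,.002])[0]-p)/.002]
        xy=xy+np.linalg.solve(J,c-p)
    return xy,A/Am
def red(i,im,xy,ztop,r=.017):
    h=cv2.cvtColor(im,cv2.COLOR_RGB2HSV);m=((h[...,0]<7)|(h[...,0]>173))&(h[...,1]>130)&(h[...,2]>50)
    roi=np.zeros(m.shape,np.uint8);cv2.fillConvexPoly(roi,w2p(i,circ(xy,r,ztop)).round().astype(np.int32),1)
    v,u=np.nonzero(m&(roi>0))
    if len(u)==0:return None
    X=p2w(i,[[u.mean(),v.mean()]],ztop)[0][:2]-xy;return np.arctan2(X[1],X[0]),np.hypot(*X),len(u)
SP={'spacer1':(.028,.008),'spacer2':(.028,.008),'spacer3':(.028,.008),'hub':(.026,.022)}
def colour(im,name):
    h=cv2.cvtColor(im,cv2.COLOR_RGB2HSV)
    if name=='spacer1':return (h[...,0]>18)&(h[...,0]<32)&(h[...,1]>90)
    if name=='spacer3':return (h[...,0]>60)&(h[...,0]<95)&(h[...,1]>80)
    if name=='hub':return (h[...,0]>100)&(h[...,0]<130)&(h[...,1]>120)
    return (h[...,1]<22)&(h[...,2]>175)
def look(name,xy,i=None,im=None,rad=.05,net=True,z0=0.0):
    R,h=SP[name]
    if im is None: i=optics.camera_info('wrist');im=optics.grab_frame('wrist')
    roi=np.zeros((384,512),np.uint8);cv2.fillConvexPoly(roi,w2p(i,circ(xy,rad,0)).round().astype(np.int32),1)
    m=(colour(im,name)&(roi>0)).astype(np.uint8)
    n,l,s,c=cv2.connectedComponentsWithStats(cv2.morphologyEx(m,cv2.MORPH_CLOSE,np.ones((3,3))));out=[]
    if n>1:
        k=1+np.argmax(s[1:,4]);out.append(('col',l==k))
    if net:
        u0=w2p(i,[*xy,h/2])[0]
        o=[o for o in nets.outline_of('wrist',name) if np.hypot(*(np.array(o['bbox'][:2])-u0))<60]
        if o:out.append(('net',o[0]['pixels']))
    for t,mm in out:
        c,a=fit(i,mm,R,h,xy,z0);print(name,t,'xy',c.round(4),'area ratio %.2f'%a,'tab',red(i,im,c,z0+h))
if __name__=='__main__':
    i=dict(np.load('w11.npz'));im=i['im']
    q={'spacer1':(456,220),'spacer2':(330,335),'spacer3':(301,176),'hub':(482,351)}
    st();optics.grab_frame('wrist')
    for n,p in q.items():look(n,p2w(i,np.array(p)/1.5625,.008)[0][:2],i,im)
E
python3 ring.py
```

```text
t 19.2 tcp [0.4994 0.2712 0.2749] yaw 1.573 tilt [-0.0002 -0.0009] w 0.996 F [ 0.8 -0.3  0.6] T [-0.01  0.02 -0.01] grip 0 j6 -1.21
spacer1 col xy [0.4737 0.3224] area ratio 0.97 tab (np.float64(-1.236486117985806), np.float64(0.012777622333675081), 18)
spacer1 net xy [0.4731 0.3239] area ratio 0.97 tab (np.float64(-1.2364366597558574), np.float64(0.01439491958153641), 18)
spacer2 col xy [0.5774 0.2133] area ratio 0.95 tab (np.float64(2.37973382401517), np.float64(0.01280891722231913), 13)
spacer2 net xy [0.5767 0.2151] area ratio 0.95 tab (np.float64(2.4519654889410667), np.float64(0.011034385235611574), 13)
spacer3 col xy [0.4381 0.1936] area ratio 0.90 tab (np.float64(2.0550327384360534), np.float64(0.013620505411028869), 23)
hub col xy [0.568  0.3395] area ratio 0.13 tab (np.float64(1.0502530666152203), np.float64(0.01723712919743582), 1)
```

```bash
python3 -c "
from h import *
print(goal([.577,.213,.14],2.38))"
```

```text
({'dx': -0.0968, 'dy': -0.0698, 'dz': 0.1692, 'rx': -0.0003, 'ry': 0.0001, 'rz': -0.5409}, 46.5, 'j6 -1.21')
```

```bash
python3 -m inch '[{"dx":-0.097,"dy":-0.07,"dz":0.169,"rx":0,"ry":0,"rz":-0.1},{"dx":-0.097,"dy":-0.07,"dz":0.169,"rx":0,"ry":0,"rz":-0.2},{"dx":-0.097,"dy":-0.07,"dz":0.169,"rx":0,"ry":0,"rz":-0.3},{"dx":-0.097,"dy":-0.07,"dz":0.169,"rx":0,"ry":0,"rz":-0.4},{"dx":-0.097,"dy":-0.07,"dz":0.169,"rx":0,"ry":0,"rz":-0.5}]'>/dev/null
python3 -m inch '[{"dx":0,"dy":0,"dz":0,"rx":0,"ry":0,"rz":-0.04},{"dx":0,"dy":0,"dz":0,"rx":0,"ry":0,"rz":-0.04},{"dx":0,"dy":0,"dz":0,"rx":0,"ry":0,"rz":-0.04}]'>/dev/null
python3 -c "
from ring import *
st();look('spacer2',[.577,.213])"
```

```text
t 20.3 tcp [0.5769 0.2138 0.1404] yaw 2.378 tilt [ 0.0004 -0.    ] w 1.004 F [ 0.5 -0.4  0.4] T [-0.04  0.02  0.03] grip 0 j6 -2.14
spacer2 col xy [0.571  0.2119] area ratio 2.66 tab (np.float64(1.84497753137095), np.float64(0.00999264204629277), 44)
spacer2 net xy [0.5773 0.2122] area ratio 0.96 tab (np.float64(2.337264643704037), np.float64(0.013055630750786024), 44)
```

```bash
python3 -c "
from h import *
print(goal([.5773,.2123,.012],2.34))"
```

```text
({'dx': 0.0014, 'dy': -0.002, 'dz': 0.1606, 'rx': -0.0002, 'ry': 0.0003, 'rz': 0.0263}, -2.3, 'j6 -2.14')
```

```bash
python3 -m inch '[{"dx":0.0014,"dy":-0.002,"dz":0.05,"rx":0,"ry":0,"rz":0.026},{"dx":0.0014,"dy":-0.002,"dz":0.1,"rx":0,"ry":0,"rz":0.026},{"dx":0.0014,"dy":-0.002,"dz":0.14,"rx":0,"ry":0,"rz":0.026},{"dx":0.0014,"dy":-0.002,"dz":0.16,"rx":0,"ry":0,"rz":0.026},{"dx":0.0014,"dy":-0.002,"dz":0.16,"rx":0,"ry":0,"rz":0.026}]' 0.6 >/dev/null; python3 -c "from h import *;st()"
for k in 1 2 3; do python3 -m inch '[{"dx":0,"dy":0,"dz":0.0025,"rx":0,"ry":0,"rz":0},{"dx":0,"dy":0,"dz":0.005,"rx":0,"ry":0,"rz":0},{"dx":0,"dy":0,"dz":0.005,"rx":0,"ry":0,"rz":0}]'>/dev/null; python3 -c "from h import *;st()";done
```

```text
t 20.9 tcp [0.5749 0.2122 0.0094] yaw 2.342 tilt [-0.0051 -0.0012] w 0.796 F [ 0.8  1.  -0.4] T [-0.    0.05  0.04] grip 0 j6 -2.11
t 21.2 tcp [0.5784 0.2131 0.0099] yaw 2.342 tilt [0.003  0.0007] w 0.802 F [-0.2 -0.2 -0.7] T [ 0.01  0.02 -0.01] grip 0 j6 -2.11
t 21.5 tcp [0.5768 0.2127 0.004 ] yaw 2.342 tilt [-0.0003 -0.0001] w 0.800 F [-0.9 -0.2  0.1] T [ 0.05 -0.06  0.  ] grip 0 j6 -2.11
t 21.8 tcp [ 5.766e-01  2.126e-01 -4.000e-04] yaw 2.342 tilt [-0.0009 -0.0002] w 0.798 F [0.2 0.1 0.1] T [ 0.01 -0.07 -0.04] grip 0 j6 -2.11
```

```bash
for k in 1 2 3; do python3 -m inch '[{"dx":0,"dy":0,"dz":0.0025,"rx":0,"ry":0,"rz":0},{"dx":0,"dy":0,"dz":0.0025,"rx":0,"ry":0,"rz":0},{"dx":0,"dy":0,"dz":0.0025,"rx":0,"ry":0,"rz":0}]'>/dev/null; python3 -c "from h import *;st()";done
```

```text
t 22.1 tcp [ 0.5769  0.2127 -0.002 ] yaw 2.342 tilt [-0.0002 -0.0001] w 0.800 F [-0.1  0.7  0.7] T [0.05 0.02 0.04] grip 0 j6 -2.11
t 22.4 tcp [ 0.5769  0.2127 -0.004 ] yaw 2.342 tilt [-0.0002 -0.    ] w 0.801 F [-0.1  0.1 -0.3] T [0.04 0.04 0.01] grip 0 j6 -2.11
t 22.7 tcp [ 0.577   0.2127 -0.006 ] yaw 2.342 tilt [-0.0002 -0.    ] w 0.801 F [ 0.1 -0.3 -0.1] T [ 0.    0.05 -0.01] grip 0 j6 -2.11
```

```bash
python3 -m inch '[{"dx":0,"dy":0,"dz":-0.0025,"rx":0,"ry":0,"rz":0},{"dx":0,"dy":0,"dz":-0.0025,"rx":0,"ry":0,"rz":0}]'>/dev/null; python3 -m inch '[{"dx":0,"dy":0,"dz":0,"rx":0,"ry":0,"rz":0},{"dx":0,"dy":0,"dz":0,"rx":0,"ry":0,"rz":0},{"dx":0,"dy":0,"dz":0,"rx":0,"ry":0,"rz":0},{"dx":0,"dy":0,"dz":0,"rx":0,"ry":0,"rz":0},{"dx":0,"dy":0,"dz":0,"rx":0,"ry":0,"rz":0}]' -1 >/dev/null; python3 -c "from h import *;st()"
python3 -m inch '[{"dx":0,"dy":0,"dz":-0.04,"rx":0,"ry":0,"rz":0},{"dx":0,"dy":0,"dz":-0.09,"rx":0,"ry":0,"rz":0},{"dx":0,"dy":0,"dz":-0.15,"rx":0,"ry":0,"rz":0},{"dx":0,"dy":0,"dz":-0.18,"rx":0,"ry":0,"rz":0},{"dx":0,"dy":0,"dz":-0.18,"rx":0,"ry":0,"rz":0}]'>/dev/null; python3 - <<'E'
from ring import *
st();i=optics.camera_info('wrist');im=optics.grab_frame('wrist');np.savez('w12.npz',im=im,**i)
for o in nets.outline_of('wrist','spacer2')[:3]: print(o['confidence'],o['bbox'])
p,R=tool();print('proj of tool centre',[w2p(i,p+R.apply([0,0,d])) for d in(-.004,-.012)])
h=cv2.cvtColor(im,cv2.COLOR_RGB2HSV);m=((h[...,0]<7)|(h[...,0]>173))&(h[...,1]>130)&(h[...,2]>50)
n,l,s,c=cv2.connectedComponentsWithStats(m.astype(np.uint8));print([(x[4],y.round(1)) for x,y in zip(s[1:],c[1:]) if x[4]>10])
print(goal([.5582,-.007,.145],-.31))
E
```

```text
t 23.4 tcp [ 0.5778  0.2129 -0.0029] yaw 2.342 tilt [0.0016 0.0004] w 0.621 F [0.2 0.3 5.5] T [-0.08  0.1   0.02] grip 63 j6 -2.11
t 23.9 tcp [0.5798 0.2134 0.1452] yaw 2.342 tilt [0.0086 0.002 ] w 0.621 F [ 1.3 -0.5 -0.4] T [ 0.   -0.04  0.01] grip 63 j6 -2.11
0.7 [254.4, 254.2, 118.1, 116.8]
0.69 [416.8, 181.7, 59.9, 58.5]
0.6 [354.1, 49.4, 69.3, 70.3]
proj of tool centre [array([[256.86317893, 242.99165214]]), array([[256.94032452, 250.1954075 ]])]
[(np.int32(76), array([369.2,  53.7])), (np.int32(29), array([405., 177.])), (np.int32(209), array([281.1, 257.9]))]
({'dx': 0.2078, 'dy': -0.1809, 'dz': -0.007, 'rx': 0.0003, 'ry': -0.0003, 'rz': -0.3264}, 28.0, 'j6 -2.11')
```

```bash
cat > held.py <<'E'
from ring import *
def held(name,zt=None,i=None,im=None,key=-.31,arb=(.5582,-.007)):
    """measure held ring in tool frame; zt = tool z of ring underside"""
    R0,h=SP[name]
    if im is None: i=optics.camera_info('wrist');im=optics.grab_frame('wrist')
    p,R=tool();M=R.as_matrix();j=dict(i);j['R']=i['R']@M;j['t']=i['R']@p+i['t']
    u0=w2p(j,[0,0,-.007])[0]
    o=[o for o in nets.outline_of('wrist',name) if np.hypot(*(np.array(o['bbox'][:2])-u0))<40]
    xy=np.zeros(2)
    if o:
        xy,a=fit(j,o[0]['pixels'],R0,-h,[0,0],zt);print('net centre in tool',xy.round(4),'area %.2f'%a)
    for c in (xy,np.zeros(2)):
        t=red(j,im,c,zt-h)
        if t is None: print('no red');continue
        yaw=np.pi/2-0; 
        # tab dir in world at tool yaw psi: X=(-s,c),Y=(c,s)
        d=np.array([np.cos(t[0]),np.sin(t[0])]); 
        w=lambda psi,v:np.array([-np.sin(psi)*v[0]+np.cos(psi)*v[1],np.cos(psi)*v[0]+np.sin(psi)*v[1]])
        dd=w(0,d);psi=key-np.arctan2(dd[1],dd[0]);psi=(psi+np.pi)%(2*np.pi)-np.pi
        print('tab tool ang %.3f r %.4f n %d -> place yaw %.3f TCP xy'%(*t,psi),(np.array(arb)-w(psi,c)).round(4))
if __name__=='__main__':
    i=dict(np.load('w12.npz'));held('spacer2',-.003,i,i['im'])
E
python3 held.py
```

```text
net centre in tool [-0.0052 -0.0014] area 1.05
tab tool ang 1.526 r 0.0132 n 209 -> place yaw -0.355 TCP xy [ 0.5614 -0.0026]
tab tool ang 1.945 r 0.0126 n 209 -> place yaw 0.064 TCP xy [ 0.5582 -0.007 ]
```

```bash
python3 -c "
from held import *
st();held('spacer2',-.003);st();print(goal([.5582,-.007,.145],-.31))"
```

```text
t 24.1 tcp [0.5757 0.2124 0.1379] yaw 2.342 tilt [-0.0033 -0.0008] w 0.619 F [ 0.1 -0.7 -1.6] T [-0.03  0.01  0.02] grip 63 j6 -2.11
net centre in tool [-0.0002 -0.    ] area 0.98
tab tool ang 1.519 r 0.0128 n 208 -> place yaw -0.362 TCP xy [ 0.5583 -0.0069]
tab tool ang 1.532 r 0.0128 n 208 -> place yaw -0.349 TCP xy [ 0.5582 -0.007 ]
t 24.1 tcp [0.5753 0.2123 0.137 ] yaw 2.342 tilt [-0.0049 -0.0012] w 0.614 F [ 0.  -0.3 -1. ] T [ 0.03 -0.02  0.01] grip 63 j6 -2.11
({'dx': 0.2064, 'dy': -0.1816, 'dz': -0.0096, 'rx': 0.0024, 'ry': -0.0024, 'rz': -0.3264}, 28.1, 'j6 -2.11')
```

```bash
python3 -m inch '[{"dx":0.206,"dy":-0.181,"dz":0,"rx":0,"ry":0,"rz":0.1},{"dx":0.206,"dy":-0.181,"dz":0,"rx":0,"ry":0,"rz":0.2},{"dx":0.206,"dy":-0.181,"dz":0,"rx":0,"ry":0,"rz":0.3},{"dx":0.206,"dy":-0.181,"dz":0,"rx":0,"ry":0,"rz":0.4},{"dx":0.206,"dy":-0.181,"dz":0,"rx":0,"ry":0,"rz":0.5}]'>/dev/null
for k in 1 2; do python3 -m inch '[{"dx":0,"dy":0,"dz":0,"rx":0,"ry":0,"rz":0.1},{"dx":0,"dy":0,"dz":0,"rx":0,"ry":0,"rz":0.2},{"dx":0,"dy":0,"dz":0,"rx":0,"ry":0,"rz":0.3},{"dx":0,"dy":0,"dz":0,"rx":0,"ry":0,"rz":0.4},{"dx":0,"dy":0,"dz":0,"rx":0,"ry":0,"rz":0.5}]'>/dev/null; done
python3 -m inch '[{"dx":0,"dy":0,"dz":0,"rx":0,"ry":0,"rz":0.1},{"dx":0,"dy":0,"dz":0,"rx":0,"ry":0,"rz":0.2},{"dx":0,"dy":0,"dz":0,"rx":0,"ry":0,"rz":0.295},{"dx":0,"dy":0,"dz":0,"rx":0,"ry":0,"rz":0.295},{"dx":0,"dy":0,"dz":0,"rx":0,"ry":0,"rz":0.295}]'>/dev/null
python3 -m inch '[{"dx":0,"dy":0,"dz":0,"rx":0,"ry":0,"rz":0},{"dx":0,"dy":0,"dz":0,"rx":0,"ry":0,"rz":0},{"dx":0,"dy":0,"dz":0,"rx":0,"ry":0,"rz":0}]'>/dev/null
python3 -c "
from held import *
st();held('spacer2',-.003);print(goal([.5582,-.007,.085],-.35))"
```

```text
t 26.4 tcp [ 0.5597 -0.006   0.14  ] yaw -0.350 tilt [-0.0001  0.    ] w 0.621 F [ 0.7  0.  -1.3] T [0.   0.   0.06] grip 63 j6 0.21
net centre in tool [-0.0002 -0.0004] area 0.98
tab tool ang 1.523 r 0.0124 n 225 -> place yaw -0.358 TCP xy [ 0.5586 -0.0069]
tab tool ang 1.540 r 0.0120 n 225 -> place yaw -0.341 TCP xy [ 0.5582 -0.007 ]
({'dx': -0.0019, 'dy': -0.0014, 'dz': 0.069, 'rx': 0.0001, 'ry': -0.0, 'rz': -0.0}, 0.0, 'j6 0.21')
```

```bash
python3 -m inch '[{"dx":-0.002,"dy":-0.0014,"dz":0.04,"rx":0,"ry":0,"rz":0},{"dx":-0.002,"dy":-0.0014,"dz":0.069,"rx":0,"ry":0,"rz":0},{"dx":-0.002,"dy":-0.0014,"dz":0.069,"rx":0,"ry":0,"rz":0},{"dx":-0.002,"dy":-0.0014,"dz":0.069,"rx":0,"ry":0,"rz":0}]'>/dev/null; python3 -c "from h import *;st()"
python3 -m inch '[{"dx":0,"dy":0,"dz":0.01,"rx":0,"ry":0,"rz":0},{"dx":0,"dy":0,"dz":0.019,"rx":0,"ry":0,"rz":0},{"dx":0,"dy":0,"dz":0.019,"rx":0,"ry":0,"rz":0}]'>/dev/null; python3 -c "from h import *;st()"
python3 -m inch '[{"dx":0,"dy":0,"dz":0.005,"rx":0,"ry":0,"rz":0},{"dx":0,"dy":0,"dz":0.01,"rx":0,"ry":0,"rz":0},{"dx":0,"dy":0,"dz":0.01,"rx":0,"ry":0,"rz":0}]'>/dev/null; python3 -c "from h import *;st()"
```

```text
t 26.9 tcp [ 0.5581 -0.0071  0.085 ] yaw -0.350 tilt [-0.0006  0.0001] w 0.619 F [ 0.7  0.1 -0.8] T [ 0.01  0.03 -0.  ] grip 63 j6 0.20
t 27.2 tcp [ 0.5584 -0.0072  0.0694] yaw -0.350 tilt [ 0.0007 -0.0002] w 0.621 F [ 1.  -0.3 -2.1] T [-0.08 -0.23 -0.04] grip 63 j6 0.20
t 27.6 tcp [ 0.5588 -0.0072  0.0616] yaw -0.351 tilt [ 0.0018 -0.0002] w 0.621 F [ 3.7 -0.3 -4.1] T [-0.06 -0.62  0.03] grip 63 j6 0.20
```

```bash
for k in 1 2 3; do python3 -m inch '[{"dx":0.0002,"dy":0.0005,"dz":0.005,"rx":0,"ry":0,"rz":0},{"dx":0.0002,"dy":0.0005,"dz":0.01,"rx":0,"ry":0,"rz":0},{"dx":0.0002,"dy":0.0005,"dz":0.01,"rx":0,"ry":0,"rz":0}]'>/dev/null; python3 -c "from h import *;st()";done
```

```text
t 27.9 tcp [ 0.559  -0.007   0.0534] yaw -0.351 tilt [0.0011 0.0002] w 0.625 F [ 4.   0.6 -2.6] T [ 0.08 -0.67  0.03] grip 63 j6 0.20
t 28.1 tcp [ 0.5591 -0.007   0.0451] yaw -0.351 tilt [0.0002 0.0001] w 0.616 F [ 4.3  0.5 -3.1] T [ 0.13 -0.69  0.04] grip 63 j6 0.20
t 28.4 tcp [ 0.5591 -0.007   0.0369] yaw -0.351 tilt [-0.0007  0.0002] w 0.620 F [ 3.2  0.1 -3.4] T [ 0.11 -0.5  -0.02] grip 63 j6 0.20
```

```bash
for k in 1 2; do python3 -m inch '[{"dx":0.0002,"dy":0.0005,"dz":0.005,"rx":0,"ry":0,"rz":0},{"dx":0.0002,"dy":0.0005,"dz":0.0095,"rx":0,"ry":0,"rz":0},{"dx":0.0002,"dy":0.0005,"dz":0.0095,"rx":0,"ry":0,"rz":0}]'>/dev/null; python3 -c "from h import *;st()";done
```

```text
t 28.8 tcp [ 0.5592 -0.007   0.0292] yaw -0.351 tilt [-0.0016  0.0002] w 0.619 F [ 0.6  0.1 -1.1] T [ 0.01 -0.19  0.01] grip 63 j6 0.21
t 29.1 tcp [ 0.5595 -0.007   0.0216] yaw -0.351 tilt [-0.002   0.0002] w 0.620 F [-0.4 -0.8 -0.9] T [-0.   -0.02 -0.04] grip 64 j6 0.21
```

```bash
python3 -m inch '[{"dx":0,"dy":0,"dz":0.0015,"rx":0,"ry":0,"rz":0},{"dx":0,"dy":0,"dz":0.0015,"rx":0,"ry":0,"rz":0}]'>/dev/null; python3 -c "from h import *;st()"
python3 -m inch '[{"dx":0,"dy":0,"dz":0,"rx":0,"ry":0,"rz":0},{"dx":0,"dy":0,"dz":0,"rx":0,"ry":0,"rz":0},{"dx":0,"dy":0,"dz":0,"rx":0,"ry":0,"rz":0},{"dx":0,"dy":0,"dz":0,"rx":0,"ry":0,"rz":0}]' 0.6 >/dev/null
python3 -m inch '[{"dx":0,"dy":0,"dz":-0.03,"rx":0,"ry":0,"rz":0},{"dx":0,"dy":0,"dz":-0.09,"rx":0,"ry":0,"rz":0},{"dx":0,"dy":0,"dz":-0.15,"rx":0,"ry":0,"rz":0},{"dx":0,"dy":0,"dz":-0.15,"rx":0,"ry":0,"rz":0},{"dx":0,"dy":0,"dz":-0.15,"rx":0,"ry":0,"rz":0}]'>/dev/null
python3 -c "
from ring import *
st();i=optics.camera_info('wrist');im=optics.grab_frame('wrist');np.savez('w13.npz',im=im,**i)
look('spacer2',[.5592,-.007],i,im,z0=.022);h=cv2.cvtColor(im,cv2.COLOR_RGB2HSV);m=((h[...,0]<7)|(h[...,0]>173))&(h[...,1]>130)&(h[...,2]>50)
n,l,s,c=cv2.connectedComponentsWithStats(m.astype(np.uint8));print([(x[4],y.round(1)) for x,y in zip(s[1:],c[1:]) if x[4]>3])
k=np.array([.5592,-.007,0]);d=np.array([np.cos(-.31),np.sin(-.31),0]);print('tab expected',w2p(i,k+d*.0118+[0,0,.03]),'keyway top',w2p(i,k+d*.0118+[0,0,.068]))
print(goal([.474,.322,.14],-1.236+np.pi),goal([.44,.192,.14],2.05))"
```

```text
t 29.2 tcp [ 0.5602 -0.007   0.0212] yaw -0.351 tilt [-0.0003  0.    ] w 0.623 F [ 0.7  0.5 -0. ] T [0.02 0.02 0.04] grip 64 j6 0.21
t 30.1 tcp [ 0.5616 -0.0072  0.1435] yaw -0.351 tilt [ 0.0042 -0.0006] w 0.802 F [-0.3  0.1 -0.5] T [ 0.    0.03 -0.01] grip 0 j6 0.21
spacer2 col xy [ 0.5593 -0.0065] area ratio 0.93 tab None
spacer2 net xy [ 0.5593 -0.0069] area ratio 0.97 tab None
[(np.int32(100), array([23.1,  5.1])), (np.int32(327), array([503.9, 263.8]))]
tab expected [[265.17828648 189.51045031]] keyway top [[267.14729567 202.99708211]]
({'dx': 0.3495, 'dy': -0.2414, 'dz': 0.0002, 'rx': -0.0013, 'ry': 0.001, 'rz': 0.5903}, -50.7, 'j6 0.21') ({'dx': 0.1823, 'dy': -0.2256, 'dz': 0.0003, 'rx': -0.0013, 'ry': 0.0009, 'rz': 0.494}, -42.5, 'j6 0.21')
```

```bash
python3 -m inch '[{"dx":0.2,"dy":-0.138,"dz":0,"rx":0,"ry":0,"rz":0.1},{"dx":0.2,"dy":-0.138,"dz":0,"rx":0,"ry":0,"rz":0.2},{"dx":0.2,"dy":-0.138,"dz":0,"rx":0,"ry":0,"rz":0.3},{"dx":0.2,"dy":-0.138,"dz":0,"rx":0,"ry":0,"rz":0.4},{"dx":0.2,"dy":-0.138,"dz":0,"rx":0,"ry":0,"rz":0.5}]'>/dev/null
python3 -c "
from h import *
st();print(goal([.474,.322,.14],-1.236))"
```

```text
t 30.8 tcp [0.5087 0.1843 0.1386] yaw -1.053 tilt [-0.0049  0.0002] w 0.800 F [ 0.9  0.1 -0.3] T [-0.05 -0.07  0.  ] grip 0 j6 1.26
({'dx': 0.0474, 'dy': -0.171, 'dz': -0.0015, 'rx': -0.0015, 'ry': 0.0029, 'rz': 0.1218}, -10.5, 'j6 1.26')
```

```bash
python3 -m inch '[{"dx":0.047,"dy":-0.171,"dz":0,"rx":0,"ry":0,"rz":0.1},{"dx":0.047,"dy":-0.171,"dz":0,"rx":0,"ry":0,"rz":0.122},{"dx":0.047,"dy":-0.171,"dz":0,"rx":0,"ry":0,"rz":0.122},{"dx":0.047,"dy":-0.171,"dz":0,"rx":0,"ry":0,"rz":0.122},{"dx":0.047,"dy":-0.171,"dz":0,"rx":0,"ry":0,"rz":0.122}]'>/dev/null
python3 -m inch '[{"dx":0,"dy":0,"dz":0,"rx":0,"ry":0,"rz":0},{"dx":0,"dy":0,"dz":0,"rx":0,"ry":0,"rz":0},{"dx":0,"dy":0,"dz":0,"rx":0,"ry":0,"rz":0}]'>/dev/null
python3 -c "
from ring import *
st();look('spacer1',[.474,.322]);print(goal([.474,.322,.14],-1.236))"
```

```text
t 31.6 tcp [0.4767 0.3175 0.141 ] yaw -1.236 tilt [-0.0004 -0.0003] w 0.796 F [0.8 0.5 0.9] T [-0.04 -0.02  0.02] grip 0 j6 1.69
spacer1 col xy [0.4737 0.3221] area ratio 0.97 tab (np.float64(-1.1597651315986939), np.float64(0.012791538233219761), 41)
spacer1 net xy [0.4734 0.3225] area ratio 0.99 tab (np.float64(-1.1511323374040539), np.float64(0.01327698688466112), 41)
({'dx': -0.0015, 'dy': -0.0061, 'dz': 0.0017, 'rx': 0.0, 'ry': -0.0001, 'rz': 0.0001}, -0.0, 'j6 1.69')
```

```bash
python3 -m inch '[{"dx":-0.0017,"dy":-0.007,"dz":0.05,"rx":0,"ry":0,"rz":-0.05},{"dx":-0.0017,"dy":-0.007,"dz":0.1,"rx":0,"ry":0,"rz":-0.05},{"dx":-0.0017,"dy":-0.007,"dz":0.15,"rx":0,"ry":0,"rz":-0.05},{"dx":-0.0017,"dy":-0.007,"dz":0.17,"rx":0,"ry":0,"rz":-0.05},{"dx":-0.0017,"dy":-0.007,"dz":0.17,"rx":0,"ry":0,"rz":-0.05}]'>/dev/null
python3 -m inch '[{"dx":0,"dy":0,"dz":0.006,"rx":0,"ry":0,"rz":0},{"dx":0,"dy":0,"dz":0.011,"rx":0,"ry":0,"rz":0},{"dx":0,"dy":0,"dz":0.011,"rx":0,"ry":0,"rz":0},{"dx":0,"dy":0,"dz":0.011,"rx":0,"ry":0,"rz":0}]'>/dev/null; python3 -c "from h import *;st()"
python3 -m inch '[{"dx":0,"dy":0,"dz":0,"rx":0,"ry":0,"rz":0},{"dx":0,"dy":0,"dz":0,"rx":0,"ry":0,"rz":0},{"dx":0,"dy":0,"dz":0,"rx":0,"ry":0,"rz":0},{"dx":0,"dy":0,"dz":0,"rx":0,"ry":0,"rz":0},{"dx":0,"dy":0,"dz":0,"rx":0,"ry":0,"rz":0}]' -1 >/dev/null; python3 -c "from h import *;st()"
python3 -m inch '[{"dx":0,"dy":0,"dz":-0.04,"rx":0,"ry":0,"rz":0},{"dx":0,"dy":0,"dz":-0.09,"rx":0,"ry":0,"rz":0},{"dx":0,"dy":0,"dz":-0.15,"rx":0,"ry":0,"rz":0},{"dx":0,"dy":0,"dz":-0.18,"rx":0,"ry":0,"rz":0},{"dx":0,"dy":0,"dz":-0.18,"rx":0,"ry":0,"rz":0}]'>/dev/null
python3 -m inch '[{"dx":0,"dy":0,"dz":0,"rx":0,"ry":0,"rz":0},{"dx":0,"dy":0,"dz":0,"rx":0,"ry":0,"rz":0},{"dx":0,"dy":0,"dz":0,"rx":0,"ry":0,"rz":0},{"dx":0,"dy":0,"dz":0,"rx":0,"ry":0,"rz":0}]'>/dev/null
python3 -c "
from held import *
st();held('spacer1',-.003,arb=(.5592,-.007));print(goal([.5592,-.007,.14],-.35))"
```

```text
t 32.5 tcp [ 0.474   0.3238 -0.0023] yaw -1.159 tilt [0.0018 0.0009] w 0.798 F [-0.7 -0.8 -1.1] T [-0.02  0.01  0.  ] grip 0 j6 1.63
t 33.0 tcp [ 0.4742  0.324  -0.0018] yaw -1.159 tilt [0.002  0.0009] w 0.620 F [-0.6 -0.3  4.7] T [-0.15  0.16 -0.01] grip 63 j6 1.63
t 34.0 tcp [0.4723 0.323  0.1386] yaw -1.159 tilt [-0.0028 -0.0014] w 0.610 F [ 0.9 -0.6 -1.1] T [ 0.04 -0.04  0.03] grip 63 j6 1.63
net centre in tool [0.0001 0.0001] area 0.94
tab tool ang 1.486 r 0.0126 n 207 -> place yaw -0.395 TCP xy [ 0.5591 -0.007 ]
tab tool ang 1.480 r 0.0127 n 207 -> place yaw -0.401 TCP xy [ 0.5592 -0.007 ]
({'dx': -0.066, 'dy': 0.4215, 'dz': -0.0006, 'rx': -0.0004, 'ry': 0.0012, 'rz': -0.5396}, 46.4, 'j6 1.63')
```

```bash
python3 -m inch '[{"dx":-0.033,"dy":0.21,"dz":0,"rx":0,"ry":0,"rz":-0.1},{"dx":-0.033,"dy":0.21,"dz":0,"rx":0,"ry":0,"rz":-0.2},{"dx":-0.033,"dy":0.21,"dz":0,"rx":0,"ry":0,"rz":-0.3},{"dx":-0.033,"dy":0.21,"dz":0,"rx":0,"ry":0,"rz":-0.4},{"dx":-0.033,"dy":0.21,"dz":0,"rx":0,"ry":0,"rz":-0.5}]'>/dev/null
python3 -m inch '[{"dx":0,"dy":0,"dz":0,"rx":0,"ry":0,"rz":-0.013},{"dx":0,"dy":0,"dz":0,"rx":0,"ry":0,"rz":-0.013},{"dx":0,"dy":0,"dz":0,"rx":0,"ry":0,"rz":-0.013}]'>/dev/null
python3 -c "
from h import *
st();print(goal([.5592,-.007,.14],-.39))"
```

```text
t 34.9 tcp [0.516  0.1595 0.1404] yaw -0.429 tilt [-0.0002  0.    ] w 0.615 F [-0.1 -0.2 -0.6] T [-0.03  0.06 -0.  ] grip 63 j6 0.59
({'dx': -0.1667, 'dy': 0.1358, 'dz': 0.0004, 'rx': -0.0001, 'ry': 0.0, 'rz': -0.0261}, 2.2, 'j6 0.59')
```

```bash
python3 -m inch '[{"dx":-0.1667,"dy":0.1358,"dz":0,"rx":0,"ry":0,"rz":-0.026},{"dx":-0.1667,"dy":0.1358,"dz":0,"rx":0,"ry":0,"rz":-0.026},{"dx":-0.1667,"dy":0.1358,"dz":0,"rx":0,"ry":0,"rz":-0.026},{"dx":-0.1667,"dy":0.1358,"dz":0,"rx":0,"ry":0,"rz":-0.026},{"dx":-0.1667,"dy":0.1358,"dz":0,"rx":0,"ry":0,"rz":-0.026}]'>/dev/null
python3 -m inch '[{"dx":0,"dy":0,"dz":0.03,"rx":0,"ry":0,"rz":0},{"dx":0,"dy":0,"dz":0.06,"rx":0,"ry":0,"rz":0},{"dx":0,"dy":0,"dz":0.06,"rx":0,"ry":0,"rz":0},{"dx":0,"dy":0,"dz":0.06,"rx":0,"ry":0,"rz":0},{"dx":0,"dy":0,"dz":0.06,"rx":0,"ry":0,"rz":0}]'>/dev/null
python3 -c "
from held import *
st();held('spacer1',-.002,arb=(.5592,-.007));print(goal([.5592,-.007,.07],-.39))"
```

```text
t 35.9 tcp [ 0.5605 -0.0069  0.0941] yaw -0.388 tilt [ 0.0023 -0.0002] w 0.612 F [ 0.2 -0.1 -1.1] T [-0.01 -0.   -0.01] grip 63 j6 0.24
net centre in tool [ 0.0002 -0.0005] area 0.97
tab tool ang 1.501 r 0.0124 n 222 -> place yaw -0.380 TCP xy [ 0.5596 -0.0074]
tab tool ang 1.483 r 0.0119 n 222 -> place yaw -0.398 TCP xy [ 0.5592 -0.007 ]
({'dx': -0.0005, 'dy': -0.0019, 'dz': 0.0303, 'rx': 0.0018, 'ry': -0.0005, 'rz': 0.0008}, -0.1, 'j6 0.24')
```

```bash
python3 -m inch '[{"dx":0,"dy":-0.001,"dz":0.015,"rx":0,"ry":0,"rz":0},{"dx":0,"dy":-0.001,"dz":0.027,"rx":0,"ry":0,"rz":0},{"dx":0,"dy":-0.001,"dz":0.027,"rx":0,"ry":0,"rz":0},{"dx":0,"dy":-0.001,"dz":0.027,"rx":0,"ry":0,"rz":0}]'>/dev/null; python3 -c "from h import *;st()"
for k in 1 2; do python3 -m inch '[{"dx":0,"dy":0,"dz":0.005,"rx":0,"ry":0,"rz":0},{"dx":0,"dy":0,"dz":0.01,"rx":0,"ry":0,"rz":0},{"dx":0,"dy":0,"dz":0.01,"rx":0,"ry":0,"rz":0},{"dx":0,"dy":0,"dz":0.01,"rx":0,"ry":0,"rz":0}]'>/dev/null; python3 -c "from h import *;st()";done
```

```text
t 36.4 tcp [ 0.5585 -0.0074  0.0702] yaw -0.390 tilt [-0.0013  0.0001] w 0.619 F [ 1.2 -0.9 -1.2] T [-0.06 -0.13 -0.06] grip 63 j6 0.24
t 36.8 tcp [ 0.559  -0.0072  0.0627] yaw -0.389 tilt [0.0003 0.0002] w 0.616 F [ 1.7 -0.4 -2.8] T [ 0.03 -0.38  0.01] grip 63 j6 0.24
t 37.1 tcp [ 0.5591 -0.0071  0.0546] yaw -0.389 tilt [0.0006 0.0004] w 0.618 F [ 3.3  1.6 -2.3] T [ 0.24 -0.62  0.02] grip 63 j6 0.24
```

Seated in the keyway (below 68 mm); continue down to 33 mm.

```bash
for k in 1 2; do python3 -m inch '[{"dx":0.0003,"dy":0.0005,"dz":0.006,"rx":0,"ry":0,"rz":0},{"dx":0.0003,"dy":0.0005,"dz":0.012,"rx":0,"ry":0,"rz":0},{"dx":0.0003,"dy":0.0005,"dz":0.012,"rx":0,"ry":0,"rz":0}]'>/dev/null; python3 -c "from h import *;st()";done; python3 -m inch '[{"dx":0,"dy":0,"dz":0.003,"rx":0,"ry":0,"rz":0},{"dx":0,"dy":0,"dz":0.003,"rx":0,"ry":0,"rz":0},{"dx":0,"dy":0,"dz":0.003,"rx":0,"ry":0,"rz":0}]'>/dev/null; python3 -c "from h import *;st()"
```

```text
t 37.5 tcp [ 0.5591 -0.0071  0.0445] yaw -0.389 tilt [-0.0004  0.0003] w 0.618 F [ 3.4  1.  -3.4] T [ 0.27 -0.5   0.08] grip 63 j6 0.24
t 37.8 tcp [ 0.5592 -0.007   0.0346] yaw -0.389 tilt [-0.0014  0.0002] w 0.614 F [ 1.3  1.6 -1.6] T [ 0.21 -0.23  0.01] grip 63 j6 0.24
t 38.0 tcp [ 0.5595 -0.0071  0.0331] yaw -0.389 tilt [-0.0009 -0.    ] w 0.615 F [ 0.5  0.4 -1.2] T [ 0.09  0.01 -0.01] grip 64 j6 0.24
```

```bash
python3 -m inch '[{"dx":0,"dy":0,"dz":0,"rx":0,"ry":0,"rz":0},{"dx":0,"dy":0,"dz":0,"rx":0,"ry":0,"rz":0},{"dx":0,"dy":0,"dz":0,"rx":0,"ry":0,"rz":0},{"dx":0,"dy":0,"dz":0,"rx":0,"ry":0,"rz":0}]' 0.6 >/dev/null
python3 -m inch '[{"dx":0,"dy":0,"dz":-0.03,"rx":0,"ry":0,"rz":0},{"dx":0,"dy":0,"dz":-0.09,"rx":0,"ry":0,"rz":0},{"dx":0,"dy":0,"dz":-0.135,"rx":0,"ry":0,"rz":0},{"dx":0,"dy":0,"dz":-0.135,"rx":0,"ry":0,"rz":0},{"dx":0,"dy":0,"dz":-0.135,"rx":0,"ry":0,"rz":0}]'>/dev/null
python3 -m inch '[{"dx":0,"dy":0,"dz":0,"rx":0,"ry":0,"rz":0},{"dx":0,"dy":0,"dz":0,"rx":0,"ry":0,"rz":0},{"dx":0,"dy":0,"dz":0,"rx":0,"ry":0,"rz":0}]'>/dev/null
python3 -c "
from ring import *
st();look('spacer1',[.5592,-.007],z0=.030)
p=.5592,-.007
print(goal([.44,.192,.14],2.05-np.pi))"
```

```text
t 39.2 tcp [ 0.5588 -0.007   0.1395] yaw -0.389 tilt [-0.003   0.0004] w 0.802 F [0.3 0.6 0.2] T [ 0.01  0.01 -0.02] grip 0 j6 0.24
spacer1 col xy [ 0.5587 -0.0087] area ratio 1.04 tab (np.float64(-0.5049780155645734), np.float64(0.01366312642636563), 4)
spacer1 net xy [ 0.5586 -0.007 ] area ratio 1.00 tab (np.float64(-0.6036587258487951), np.float64(0.014683331915662873), 4)
({'dx': 0.1736, 'dy': -0.2323, 'dz': 0.0006, 'rx': -0.0011, 'ry': 0.0007, 'rz': 0.4682}, -40.2, 'j6 0.24')
```

```bash
python3 -m inch '[{"dx":0.174,"dy":-0.232,"dz":0,"rx":0,"ry":0,"rz":-0.1},{"dx":0.174,"dy":-0.232,"dz":0,"rx":0,"ry":0,"rz":-0.2},{"dx":0.174,"dy":-0.232,"dz":0,"rx":0,"ry":0,"rz":-0.3},{"dx":0.174,"dy":-0.232,"dz":0,"rx":0,"ry":0,"rz":-0.4},{"dx":0.174,"dy":-0.232,"dz":0,"rx":0,"ry":0,"rz":-0.5}]'>/dev/null
for k in 1 2; do python3 -m inch '[{"dx":0,"dy":0,"dz":0,"rx":0,"ry":0,"rz":-0.1},{"dx":0,"dy":0,"dz":0,"rx":0,"ry":0,"rz":-0.2},{"dx":0,"dy":0,"dz":0,"rx":0,"ry":0,"rz":-0.3},{"dx":0,"dy":0,"dz":0,"rx":0,"ry":0,"rz":-0.4},{"dx":0,"dy":0,"dz":0,"rx":0,"ry":0,"rz":-0.5}]'>/dev/null; done
python3 -m inch '[{"dx":0,"dy":0,"dz":0,"rx":0,"ry":0,"rz":-0.1},{"dx":0,"dy":0,"dz":0,"rx":0,"ry":0,"rz":-0.13},{"dx":0,"dy":0,"dz":0,"rx":0,"ry":0,"rz":-0.13},{"dx":0,"dy":0,"dz":0,"rx":0,"ry":0,"rz":-0.13},{"dx":0,"dy":0,"dz":0,"rx":0,"ry":0,"rz":-0.13}]'>/dev/null
python3 -c "
from ring import *
st();look('spacer3',[.4385,.192]);print(goal([.4385,.192,.14],2.06))"
```

```text
t 41.4 tcp [0.4408 0.1921 0.1412] yaw 2.055 tilt [-0.0003 -0.0001] w 0.803 F [-0.8  0.4  0.9] T [-0.    0.01  0.02] grip 0 j6 -1.80
spacer3 col xy [0.4382 0.1939] area ratio 0.92 tab (np.float64(2.1273104327688843), np.float64(0.013030205558733746), 51)
spacer3 net xy [0.4382 0.1934] area ratio 0.99 tab (np.float64(2.1104114237941545), np.float64(0.013441060301816498), 51)
({'dx': 0.0027, 'dy': 0.0013, 'dz': 0.0016, 'rx': 0.0, 'ry': -0.0, 'rz': -0.0031}, 0.3, 'j6 -1.80')
```

```bash
python3 -m inch '[{"dx":0.002,"dy":0.003,"dz":0.05,"rx":0,"ry":0,"rz":-0.043},{"dx":0.002,"dy":0.003,"dz":0.1,"rx":0,"ry":0,"rz":-0.043},{"dx":0.002,"dy":0.003,"dz":0.15,"rx":0,"ry":0,"rz":-0.043},{"dx":0.002,"dy":0.003,"dz":0.17,"rx":0,"ry":0,"rz":-0.043},{"dx":0.002,"dy":0.003,"dz":0.17,"rx":0,"ry":0,"rz":-0.043}]'>/dev/null
python3 -m inch '[{"dx":0,"dy":0,"dz":0.006,"rx":0,"ry":0,"rz":0},{"dx":0,"dy":0,"dz":0.011,"rx":0,"ry":0,"rz":0},{"dx":0,"dy":0,"dz":0.011,"rx":0,"ry":0,"rz":0},{"dx":0,"dy":0,"dz":0.011,"rx":0,"ry":0,"rz":0}]'>/dev/null; python3 -c "from h import *;st()"
python3 -m inch '[{"dx":0,"dy":0,"dz":0,"rx":0,"ry":0,"rz":0},{"dx":0,"dy":0,"dz":0,"rx":0,"ry":0,"rz":0},{"dx":0,"dy":0,"dz":0,"rx":0,"ry":0,"rz":0},{"dx":0,"dy":0,"dz":0,"rx":0,"ry":0,"rz":0},{"dx":0,"dy":0,"dz":0,"rx":0,"ry":0,"rz":0}]' -1 >/dev/null; python3 -c "from h import *;st()"
python3 -m inch '[{"dx":0,"dy":0,"dz":-0.04,"rx":0,"ry":0,"rz":0},{"dx":0,"dy":0,"dz":-0.09,"rx":0,"ry":0,"rz":0},{"dx":0,"dy":0,"dz":-0.15,"rx":0,"ry":0,"rz":0},{"dx":0,"dy":0,"dz":-0.18,"rx":0,"ry":0,"rz":0},{"dx":0,"dy":0,"dz":-0.18,"rx":0,"ry":0,"rz":0}]'>/dev/null
python3 -m inch '[{"dx":0,"dy":0,"dz":0,"rx":0,"ry":0,"rz":0},{"dx":0,"dy":0,"dz":0,"rx":0,"ry":0,"rz":0},{"dx":0,"dy":0,"dz":0,"rx":0,"ry":0,"rz":0},{"dx":0,"dy":0,"dz":0,"rx":0,"ry":0,"rz":0}]'>/dev/null
python3 -c "
from held import *
st();held('spacer3',-.0025,arb=(.5592,-.007));print(goal([.5592,-.007,.14],-.38))"
```

```text
t 42.4 tcp [ 0.4392  0.1937 -0.0025] yaw 2.120 tilt [0.0017 0.0005] w 0.798 F [-0.1 -0.1  0.1] T [ 0.01 -0.04 -0.04] grip 0 j6 -1.86
t 42.9 tcp [ 0.4393  0.1938 -0.002 ] yaw 2.120 tilt [0.0016 0.0004] w 0.622 F [-2.9 -1.2  5.3] T [-0.07  0.29 -0.02] grip 62 j6 -1.86
t 43.8 tcp [0.4375 0.1932 0.1389] yaw 2.120 tilt [-0.0029 -0.0008] w 0.621 F [-0.2 -0.7 -0.9] T [0.   0.   0.02] grip 63 j6 -1.86
net centre in tool [0.0015 0.0001] area 0.95
tab tool ang 1.494 r 0.0128 n 218 -> place yaw -0.386 TCP xy [ 0.5585 -0.0083]
tab tool ang 1.380 r 0.0131 n 218 -> place yaw -0.500 TCP xy [ 0.5592 -0.007 ]
({'dx': 0.0015, 'dy': -0.2928, 'dz': -0.0007, 'rx': 0.0007, 'ry': -0.001, 'rz': -0.4276}, 36.7, 'j6 -1.86')
```

```bash
python3 -m inch '[{"dx":0.0015,"dy":-0.293,"dz":0,"rx":0,"ry":0,"rz":0.1},{"dx":0.0015,"dy":-0.293,"dz":0,"rx":0,"ry":0,"rz":0.2},{"dx":0.0015,"dy":-0.293,"dz":0,"rx":0,"ry":0,"rz":0.3},{"dx":0.0015,"dy":-0.293,"dz":0,"rx":0,"ry":0,"rz":0.4},{"dx":0.0015,"dy":-0.293,"dz":0,"rx":0,"ry":0,"rz":0.5}]'>/dev/null
for k in 1 2; do python3 -m inch '[{"dx":0,"dy":0,"dz":0,"rx":0,"ry":0,"rz":0.1},{"dx":0,"dy":0,"dz":0,"rx":0,"ry":0,"rz":0.2},{"dx":0,"dy":0,"dz":0,"rx":0,"ry":0,"rz":0.3},{"dx":0,"dy":0,"dz":0,"rx":0,"ry":0,"rz":0.4},{"dx":0,"dy":0,"dz":0,"rx":0,"ry":0,"rz":0.5}]'>/dev/null; done
python3 -m inch '[{"dx":0,"dy":0,"dz":0,"rx":0,"ry":0,"rz":0.1},{"dx":0,"dy":0,"dz":0,"rx":0,"ry":0,"rz":0.16},{"dx":0,"dy":0,"dz":0,"rx":0,"ry":0,"rz":0.16},{"dx":0,"dy":0,"dz":0,"rx":0,"ry":0,"rz":0.16},{"dx":0,"dy":0,"dz":0,"rx":0,"ry":0,"rz":0.16}]'>/dev/null
python3 -c "
from held import *
st();held('spacer3',-.0025,arb=(.5592,-.007));print(goal([.5587,-.008,.09],-.37))"
```

```text
t 45.9 tcp [ 0.5597 -0.0071  0.1403] yaw -0.368 tilt [-0.0003  0.    ] w 0.620 F [-0.1 -0.1 -1.2] T [ 0.05 -0.03  0.01] grip 63 j6 0.22
net centre in tool [ 0.     -0.0004] area 0.97
tab tool ang 1.486 r 0.0125 n 235 -> place yaw -0.395 TCP xy [ 0.5596 -0.0072]
tab tool ang 1.479 r 0.0121 n 235 -> place yaw -0.402 TCP xy [ 0.5592 -0.007 ]
({'dx': -0.0016, 'dy': -0.0008, 'dz': 0.0631, 'rx': -0.0001, 'ry': 0.0, 'rz': 0.0007}, -0.1, 'j6 0.22')
```

```bash
python3 -m inch '[{"dx":-0.0008,"dy":-0.0007,"dz":0.05,"rx":0,"ry":0,"rz":0.008},{"dx":-0.0008,"dy":-0.0007,"dz":0.087,"rx":0,"ry":0,"rz":0.008},{"dx":-0.0008,"dy":-0.0007,"dz":0.087,"rx":0,"ry":0,"rz":0.008},{"dx":-0.0008,"dy":-0.0007,"dz":0.087,"rx":0,"ry":0,"rz":0.008},{"dx":-0.0008,"dy":-0.0007,"dz":0.087,"rx":0,"ry":0,"rz":0.008}]'>/dev/null; python3 -c "from h import *;st()"
for k in 1 2; do python3 -m inch '[{"dx":0,"dy":0,"dz":0.005,"rx":0,"ry":0,"rz":0},{"dx":0,"dy":0,"dz":0.01,"rx":0,"ry":0,"rz":0},{"dx":0,"dy":0,"dz":0.01,"rx":0,"ry":0,"rz":0},{"dx":0,"dy":0,"dz":0.01,"rx":0,"ry":0,"rz":0}]'>/dev/null; python3 -c "from h import *;st()";done
```

```text
t 46.5 tcp [ 0.5591 -0.0074  0.0714] yaw -0.382 tilt [-0.      0.0001] w 0.615 F [-0.1 -0.7  0.8] T [-0.03  0.    0.04] grip 64 j6 0.24
t 46.9 tcp [ 0.559  -0.0074  0.0628] yaw -0.382 tilt [0.0001 0.0001] w 0.618 F [ 0.3  0.3 -2.1] T [ 0.04 -0.14  0.02] grip 64 j6 0.24
t 47.2 tcp [ 0.559  -0.0073  0.0545] yaw -0.382 tilt [0.0002 0.0004] w 0.621 F [ 2.4  1.3 -3.2] T [ 0.23 -0.46  0.01] grip 64 j6 0.24
```

```bash
python3 -m inch '[{"dx":0.0003,"dy":0.0004,"dz":0.006,"rx":0,"ry":0,"rz":0},{"dx":0.0003,"dy":0.0004,"dz":0.01,"rx":0,"ry":0,"rz":0},{"dx":0.0003,"dy":0.0004,"dz":0.0165,"rx":0,"ry":0,"rz":0},{"dx":0.0003,"dy":0.0004,"dz":0.0165,"rx":0,"ry":0,"rz":0},{"dx":0.0003,"dy":0.0004,"dz":0.0165,"rx":0,"ry":0,"rz":0}]'>/dev/null; python3 -c "from h import *;st()"
python3 -m inch '[{"dx":0,"dy":0,"dz":0,"rx":0,"ry":0,"rz":0},{"dx":0,"dy":0,"dz":0,"rx":0,"ry":0,"rz":0},{"dx":0,"dy":0,"dz":0,"rx":0,"ry":0,"rz":0},{"dx":0,"dy":0,"dz":0,"rx":0,"ry":0,"rz":0}]' 0.6 >/dev/null
python3 -m inch '[{"dx":0,"dy":0,"dz":-0.03,"rx":0,"ry":0,"rz":0},{"dx":0,"dy":0,"dz":-0.09,"rx":0,"ry":0,"rz":0},{"dx":0,"dy":0,"dz":-0.125,"rx":0,"ry":0,"rz":0},{"dx":0,"dy":0,"dz":-0.125,"rx":0,"ry":0,"rz":0},{"dx":0,"dy":0,"dz":-0.125,"rx":0,"ry":0,"rz":0}]'>/dev/null
python3 -m inch '[{"dx":0,"dy":0,"dz":0,"rx":0,"ry":0,"rz":0},{"dx":0,"dy":0,"dz":0,"rx":0,"ry":0,"rz":0},{"dx":0,"dy":0,"dz":0,"rx":0,"ry":0,"rz":0}]'>/dev/null
python3 -c "
from ring import *
st();look('spacer3',[.5592,-.007],z0=.038)
im=optics.grab_frame('top');i=optics.camera_info('top')
for o in nets.outline_of('top','hub')[:3]: print(o['confidence'],o['bbox'],p2w(i,[o['bbox'][:2]],.02))
i=dict(np.load('w11.npz'))
c=p2w(i,[482/1.5625,351/1.5625],.022)[0];t=p2w(i,[494/1.5625,347/1.5625],.022)[0];print(c,np.arctan2(*(t-c)[1::-1]))
print(goal([.57,.336,.15],-.38))"
```

```text
t 47.8 tcp [ 0.5591 -0.0072  0.0412] yaw -0.382 tilt [-0.0007  0.0002] w 0.618 F [ 1.9  1.3 -1.8] T [ 0.16 -0.22  0.04] grip 64 j6 0.24
t 49.0 tcp [ 0.5585 -0.0072  0.1401] yaw -0.382 tilt [-0.0028  0.0004] w 0.801 F [-0.1 -0.4 -0.9] T [ 0.02 -0.04 -0.02] grip 0 j6 0.24
spacer3 col xy [ 0.5591 -0.0072] area ratio 0.93 tab (np.float64(-0.5131892612311015), np.float64(0.01373760296845298), 18)
spacer3 net xy [ 0.5586 -0.007 ] area ratio 0.99 tab (np.float64(-0.5076073642525787), np.float64(0.014197202488634028), 18)
0.72 [148.5, 206.1, 20.2, 18.5] [[0.58511217 0.34701823 0.02      ]]
0.4 [206.3, 152.8, 9.8, 10.0] [[0.74418514 0.17219544 0.02      ]]
[0.5847673  0.34738968 0.022     ] 1.9193288649141391
({'dx': 0.4033, 'dy': -0.1473, 'dz': -0.011, 'rx': -0.0006, 'ry': 0.0001, 'rz': -0.0012}, 0.1, 'j6 0.24')
```

```bash
python3 -m inch '[{"dx":0.211,"dy":-0.067,"dz":0,"rx":0,"ry":0,"rz":-0.1},{"dx":0.211,"dy":-0.067,"dz":0,"rx":0,"ry":0,"rz":-0.2},{"dx":0.211,"dy":-0.067,"dz":0,"rx":0,"ry":0,"rz":-0.3},{"dx":0.211,"dy":-0.067,"dz":0,"rx":0,"ry":0,"rz":-0.4},{"dx":0.211,"dy":-0.067,"dz":0,"rx":0,"ry":0,"rz":-0.5}]'>/dev/null
for k in 1 2; do python3 -m inch '[{"dx":0,"dy":0,"dz":0,"rx":0,"ry":0,"rz":-0.1},{"dx":0,"dy":0,"dz":0,"rx":0,"ry":0,"rz":-0.2},{"dx":0,"dy":0,"dz":0,"rx":0,"ry":0,"rz":-0.3},{"dx":0,"dy":0,"dz":0,"rx":0,"ry":0,"rz":-0.4},{"dx":0,"dy":0,"dz":0,"rx":0,"ry":0,"rz":-0.5}]'>/dev/null; done
python3 -c "
from h import *
st();print(goal([.584,.346,.15],1.9))"
```

```text
t 50.6 tcp [0.5725 0.1693 0.1416] yaw 1.874 tilt [-0.0001 -0.    ] w 0.800 F [-0.2  0.  -0.7] T [-0.02 -0.02  0.05] grip 0 j6 -1.71
({'dx': -0.0797, 'dy': 0.2065, 'dz': -0.0105, 'rx': 0.0, 'ry': -0.0001, 'rz': -0.0171}, 1.5, 'j6 -1.71')
```

```bash
python3 -m inch '[{"dx":-0.08,"dy":0.206,"dz":-0.01,"rx":0,"ry":0,"rz":-0.017},{"dx":-0.08,"dy":0.206,"dz":-0.01,"rx":0,"ry":0,"rz":-0.017},{"dx":-0.08,"dy":0.206,"dz":-0.01,"rx":0,"ry":0,"rz":-0.017},{"dx":-0.08,"dy":0.206,"dz":-0.01,"rx":0,"ry":0,"rz":-0.017},{"dx":-0.08,"dy":0.206,"dz":-0.01,"rx":0,"ry":0,"rz":-0.017}]'>/dev/null
python3 -m inch '[{"dx":0,"dy":0,"dz":0,"rx":0,"ry":0,"rz":0},{"dx":0,"dy":0,"dz":0,"rx":0,"ry":0,"rz":0},{"dx":0,"dy":0,"dz":0,"rx":0,"ry":0,"rz":0},{"dx":0,"dy":0,"dz":0,"rx":0,"ry":0,"rz":0}]'>/dev/null
python3 -c "
from ring import *
st();i=optics.camera_info('wrist');im=optics.grab_frame('wrist');np.savez('w14.npz',im=im,**i);look('hub',[.584,.346],i,im)
crop(im,w2p(i,[.584,.346,.02])[0],60,4,'w14.png');print(goal([.584,.346,.15],1.9))"
```

```text
t 51.5 tcp [0.5856 0.3445 0.1497] yaw 1.892 tilt [-0.0001 -0.0001] w 0.795 F [-0.   0.2  0.7] T [0.05 0.02 0.03] grip 0 j6 -1.47
hub col xy [0.5971 0.3509] area ratio 0.08 tab (np.float64(2.6796847769918), np.float64(0.01638487550027714), 12)
hub net xy [0.5879 0.3476] area ratio 0.95 tab (np.float64(2.242355192749868), np.float64(0.013058788564015015), 49)
crop origin 196 124 scale 4
({'dx': 0.0014, 'dy': 0.002, 'dz': -0.0002, 'rx': -0.0, 'ry': 0.0001, 'rz': -0.0049}, 0.4, 'j6 -1.47')
```

View pics/w14.png

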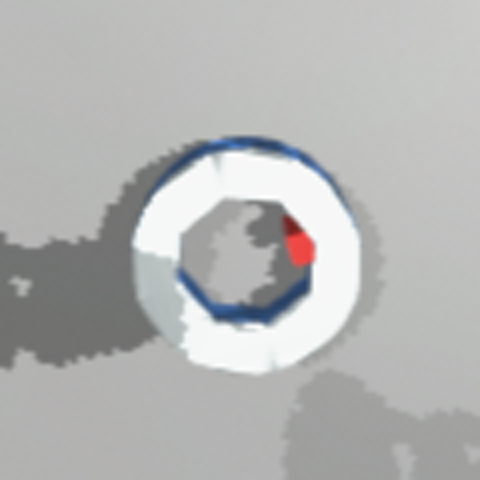

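```bash
python3 -c "
from ring import *
i=dict(np.load('w14.npz'));im=i['im']
c=p2w(i,[196+246/4,124+261.5/4],.022)[0];t=p2w(i,[196+301/4,124+251/4],.022)[0];d=t-c
print(c,np.arctan2(d[1],d[0]),np.hypot(*d[:2]))
e=p2w(i,[[196+132/4,124+262/4],[196+360/4,124+262/4],[196+246/4,124+150/4],[196+246/4,124+375/4]],.022);print(np.linalg.norm(e[0]-e[1]),np.linalg.norm(e[2]-e[3]))
a=2.1
print(goal([c[0],c[1],.006],a))"
```

```text
[0.5874084  0.34842801 0.022     ] 2.0875736742121713 0.012504458533370047
0.05102302509477825 0.05217731193997545
({'dx': -0.0036, 'dy': 0.0036, 'dz': 0.1798, 'rx': -0.0, 'ry': 0.0001, 'rz': -0.1382}, 11.9, 'j6 -1.47')
```

```bash
python3 -m inch '[{"dx":-0.0036,"dy":0.0036,"dz":0.04,"rx":0,"ry":0,"rz":-0.09},{"dx":-0.0036,"dy":0.0036,"dz":0.09,"rx":0,"ry":0,"rz":-0.132},{"dx":-0.0036,"dy":0.0036,"dz":0.14,"rx":0,"ry":0,"rz":-0.132},{"dx":-0.0036,"dy":0.0036,"dz":0.17,"rx":0,"ry":0,"rz":-0.132},{"dx":-0.0036,"dy":0.0036,"dz":0.17,"rx":0,"ry":0,"rz":-0.132}]' 0.6 >/dev/null
python3 -m inch '[{"dx":0,"dy":0,"dz":0.007,"rx":0,"ry":0,"rz":0},{"dx":0,"dy":0,"dz":0.014,"rx":0,"ry":0,"rz":0},{"dx":0,"dy":0,"dz":0.014,"rx":0,"ry":0,"rz":0},{"dx":0,"dy":0,"dz":0.014,"rx":0,"ry":0,"rz":0}]'>/dev/null; python3 -c "from h import *;st()"
python3 -m inch '[{"dx":0,"dy":0,"dz":0,"rx":0,"ry":0,"rz":0},{"dx":0,"dy":0,"dz":0,"rx":0,"ry":0,"rz":0},{"dx":0,"dy":0,"dz":0,"rx":0,"ry":0,"rz":0},{"dx":0,"dy":0,"dz":0,"rx":0,"ry":0,"rz":0},{"dx":0,"dy":0,"dz":0,"rx":0,"ry":0,"rz":0}]' -1 >/dev/null; python3 -c "from h import *;st()"
python3 -m inch '[{"dx":0,"dy":0,"dz":-0.04,"rx":0,"ry":0,"rz":0},{"dx":0,"dy":0,"dz":-0.09,"rx":0,"ry":0,"rz":0},{"dx":0,"dy":0,"dz":-0.15,"rx":0,"ry":0,"rz":0},{"dx":0,"dy":0,"dz":-0.18,"rx":0,"ry":0,"rz":0},{"dx":0,"dy":0,"dz":-0.18,"rx":0,"ry":0,"rz":0}]'>/dev/null
python3 -m inch '[{"dx":0,"dy":0,"dz":0,"rx":0,"ry":0,"rz":0},{"dx":0,"dy":0,"dz":0,"rx":0,"ry":0,"rz":0},{"dx":0,"dy":0,"dz":0,"rx":0,"ry":0,"rz":0},{"dx":0,"dy":0,"dz":0,"rx":0,"ry":0,"rz":0},{"dx":0,"dy":0,"dz":0,"rx":0,"ry":0,"rz":0}]'>/dev/null
python3 -c "
from held import *
st();held('hub',.001,arb=(.5592,-.007));print(goal([.5592,-.007,.145],-.36))"
```

```text
t 52.5 tcp [0.588  0.3496 0.0039] yaw 2.092 tilt [0.0019 0.0009] w 0.801 F [-0.3 -0.1  0.1] T [-0.01 -0.    0.04] grip 0 j6 -1.66
t 53.0 tcp [0.5883 0.3497 0.0042] yaw 2.092 tilt [0.0023 0.001 ] w 0.582 F [-0.7 -0.3  4.8] T [-0.08  0.03 -0.04] grip 63 j6 -1.66
t 54.0 tcp [0.5868 0.349  0.1452] yaw 2.092 tilt [-0.0017 -0.0008] w 0.586 F [ 0.5 -0.5 -1.3] T [-0.03 -0.04 -0.02] grip 63 j6 -1.66
net centre in tool [0.0029 0.0001] area 0.91
tab tool ang 1.241 r 0.0123 n 262 -> place yaw -0.639 TCP xy [ 0.5574 -0.0092]
tab tool ang 1.058 r 0.0136 n 256 -> place yaw -0.823 TCP xy [ 0.5592 -0.007 ]
({'dx': 0.2518, 'dy': -0.3688, 'dz': 0.0014, 'rx': 0.0002, 'ry': -0.0004, 'rz': -0.4599}, 39.5, 'j6 -1.66')
```

```bash
python3 -c "
from held import *
i=optics.camera_info('wrist');im=optics.grab_frame('wrist');np.savez('w15.npz',im=im,**i)
held('hub',.004,i,im)
p,R=tool();j=dict(i);j['R']=i['R']@R.as_matrix();j['t']=i['R']@p+i['t']
h=cv2.cvtColor(im,cv2.COLOR_RGB2HSV)
m=((h[...,0]<7)|(h[...,0]>173))&(h[...,1]>120)&(h[...,2]>50);m[:,:200]=0;m[:,330:]=0;m[:200]=0
v,u=np.nonzero(m);print(np.percentile(h[...,2][m],[5,25,50,75,95]))
for lo,hi in((0,150),(150,200),(200,256)):
    k=(h[...,2][m]>=lo)&(h[...,2][m]<hi)
    if k.sum()>3:
        q=p2w(j,[u[k].mean(),v[k].mean()],-.018)[0];print(lo,k.sum(),u[k].mean(),v[k].mean(),q[:2])
# hole of the white rim
w=((h[...,1]<40)&(h[...,2]>150)).astype(np.uint8);w[:, :190]=0;w[:,325:]=0
n,l,s,c=cv2.connectedComponentsWithStats(w);k=1+np.argmax([ (x[4] if 200<y[0]<310 and 200<y[1]<320 else 0) for x,y in zip(s[1:],c[1:])]);print(s[k])
print('rim box centre -> tool',p2w(j,[s[k][0]+s[k][2]/2,s[k][1]+s[k][3]/2],-.018),'TCP proj',w2p(j,[0,0,-.018]))
"
```

```text
net centre in tool [0.001  0.0001] area 0.96
tab tool ang 1.238 r 0.0127 n 263 -> place yaw -0.643 TCP xy [ 0.5575 -0.0078]
tab tool ang 1.166 r 0.0131 n 263 -> place yaw -0.715 TCP xy [ 0.5582 -0.007 ]
[120.  123.  160.  162.  191.2]
0 120 279.025 250.45833333333334 [0.00883287 0.01098699]
150 140 282.98571428571427 263.76428571428573 [0.0023551  0.01289365]
200 13 283.15384615384613 257.9230769230769 [0.00521994 0.01288816]
[ 199  209  118  124 9179]
rim box centre -> tool [[-0.00122188  0.00186333 -0.018     ]] TCP proj [[253.81407424 268.55822967]]
```

```bash
python3 -m inch '[{"dx":0.126,"dy":-0.184,"dz":0,"rx":0,"ry":0,"rz":0.1},{"dx":0.126,"dy":-0.184,"dz":0,"rx":0,"ry":0,"rz":0.2},{"dx":0.126,"dy":-0.184,"dz":0,"rx":0,"ry":0,"rz":0.3},{"dx":0.126,"dy":-0.184,"dz":0,"rx":0,"ry":0,"rz":0.4},{"dx":0.126,"dy":-0.184,"dz":0,"rx":0,"ry":0,"rz":0.5}]'>/dev/null
for k in 1 2; do python3 -m inch '[{"dx":0,"dy":0,"dz":0,"rx":0,"ry":0,"rz":0.1},{"dx":0,"dy":0,"dz":0,"rx":0,"ry":0,"rz":0.2},{"dx":0,"dy":0,"dz":0,"rx":0,"ry":0,"rz":0.3},{"dx":0,"dy":0,"dz":0,"rx":0,"ry":0,"rz":0.4},{"dx":0,"dy":0,"dz":0,"rx":0,"ry":0,"rz":0.5}]'>/dev/null; done
python3 -c "
from h import *
st();print(goal([.559,-.0075,.145],-.37))"
```

```text
t 55.8 tcp [0.5732 0.1714 0.1468] yaw -0.165 tilt [0.0005 0.0001] w 0.585 F [-1.2 -0.1 -1.3] T [-0.04  0.03 -0.05] grip 63 j6 0.33
({'dx': -0.2235, 'dy': 0.0191, 'dz': 0.0022, 'rx': 0.0003, 'ry': -0.0001, 'rz': 0.137}, -11.8, 'j6 0.33')
```

```bash
python3 -m inch '[{"dx":-0.2235,"dy":0.019,"dz":0.002,"rx":0,"ry":0,"rz":0.08},{"dx":-0.2235,"dy":0.019,"dz":0.002,"rx":0,"ry":0,"rz":0.137},{"dx":-0.2235,"dy":0.019,"dz":0.002,"rx":0,"ry":0,"rz":0.137},{"dx":-0.2235,"dy":0.019,"dz":0.002,"rx":0,"ry":0,"rz":0.137},{"dx":-0.2235,"dy":0.019,"dz":0.002,"rx":0,"ry":0,"rz":0.137}]'>/dev/null
python3 -m inch '[{"dx":0,"dy":0,"dz":0.03,"rx":0,"ry":0,"rz":0},{"dx":0,"dy":0,"dz":0.055,"rx":0,"ry":0,"rz":0},{"dx":0,"dy":0,"dz":0.055,"rx":0,"ry":0,"rz":0},{"dx":0,"dy":0,"dz":0.055,"rx":0,"ry":0,"rz":0},{"dx":0,"dy":0,"dz":0.055,"rx":0,"ry":0,"rz":0}]'>/dev/null
python3 -c "
from held import *
st();i=optics.camera_info('wrist');im=optics.grab_frame('wrist')
held('hub',.004,i,im);p,R=tool();j=dict(i);j['R']=i['R']@R.as_matrix();j['t']=i['R']@p+i['t']
h=cv2.cvtColor(im,cv2.COLOR_RGB2HSV);m=((h[...,0]<7)|(h[...,0]>173))&(h[...,1]>120)&(h[...,2]>50);m[:,:200]=0;m[:,330:]=0;m[:200]=0
V=h[...,2][m];v,u=np.nonzero(m);print(np.histogram(V,bins=range(50,260,20)))
for lo in (130,160,190):
    k=V>=lo
    if k.sum()>5: print(lo,k.sum(),p2w(j,[u[k].mean(),v[k].mean()],-.018)[0])
print(goal([.559,-.0075,.07],-.37))"
```

```text
t 56.8 tcp [ 0.561  -0.0072  0.1025] yaw -0.363 tilt [ 0.0024 -0.0002] w 0.583 F [ 0.4  0.2 -0.5] T [-0.05 -0.02 -0.02] grip 63 j6 0.22
net centre in tool [-0.0001 -0.0006] area 0.95
tab tool ang 1.230 r 0.0126 n 287 -> place yaw -0.651 TCP xy [ 0.5587 -0.0073]
tab tool ang 1.223 r 0.0120 n 287 -> place yaw -0.658 TCP xy [ 0.5582 -0.007 ]
(array([  0,   1,  12, 102,  19,  31,   8,  10,  35,  78]), array([ 50,  70,  90, 110, 130, 150, 170, 190, 210, 230, 250]))
130 181 [ 0.00194857  0.01210039 -0.018     ]
160 142 [ 0.00190153  0.0120957  -0.018     ]
190 123 [ 0.00207073  0.01211297 -0.018     ]
({'dx': -0.001, 'dy': -0.0024, 'dz': 0.0407, 'rx': 0.0018, 'ry': -0.0004, 'rz': 0.0045}, -0.4, 'j6 0.22')
```

```bash
python3 -m inch '[{"dx":-0.0008,"dy":-0.0015,"dz":0.015,"rx":0,"ry":0,"rz":0.05},{"dx":-0.0008,"dy":-0.0015,"dz":0.026,"rx":0,"ry":0,"rz":0.05},{"dx":-0.0008,"dy":-0.0015,"dz":0.026,"rx":0,"ry":0,"rz":0.05},{"dx":-0.0008,"dy":-0.0015,"dz":0.026,"rx":0,"ry":0,"rz":0.05},{"dx":-0.0008,"dy":-0.0015,"dz":0.026,"rx":0,"ry":0,"rz":0.05}]'>/dev/null; python3 -c "from h import *;st()"
for k in 1 2 3; do python3 -m inch '[{"dx":0,"dy":0,"dz":0.003,"rx":0,"ry":0,"rz":0},{"dx":0,"dy":0,"dz":0.006,"rx":0,"ry":0,"rz":0},{"dx":0,"dy":0,"dz":0.006,"rx":0,"ry":0,"rz":0},{"dx":0,"dy":0,"dz":0.006,"rx":0,"ry":0,"rz":0}]'>/dev/null; python3 -c "from h import *;st()";done
```

```text
t 57.4 tcp [ 0.5589 -0.0078  0.0807] yaw -0.438 tilt [ 0.0008 -0.0001] w 0.576 F [ 0.5 -0.3 -2.5] T [ 0.  0. -0.] grip 63 j6 0.29
t 57.8 tcp [ 0.5586 -0.0077  0.0752] yaw -0.439 tilt [ 0. -0.] w 0.582 F [ 0.2 -0.2 -1.5] T [-0.02 -0.05  0.  ] grip 63 j6 0.29
t 58.1 tcp [ 0.5586 -0.0078  0.0704] yaw -0.439 tilt [ 0.0001 -0.0001] w 0.579 F [ 1.2 -1.2 -2.5] T [-0.05 -0.18 -0.01] grip 63 j6 0.29
t 58.5 tcp [ 0.559  -0.0077  0.0658] yaw -0.439 tilt [0.0012 0.0001] w 0.579 F [ 3.  -0.2 -3. ] T [ 0.14 -0.55 -0.05] grip 63 j6 0.29
```

```bash
python3 -m inch '[{"dx":0.0002,"dy":0.0004,"dz":0.006,"rx":0,"ry":0,"rz":0},{"dx":0.0002,"dy":0.0004,"dz":0.012,"rx":0,"ry":0,"rz":0},{"dx":0.0002,"dy":0.0004,"dz":0.012,"rx":0,"ry":0,"rz":0},{"dx":0.0002,"dy":0.0004,"dz":0.012,"rx":0,"ry":0,"rz":0}]'>/dev/null; python3 -c "from h import *;st()"
for k in 1 2; do python3 -m inch '[{"dx":0,"dy":0,"dz":0.003,"rx":0,"ry":0,"rz":0},{"dx":0,"dy":0,"dz":0.003,"rx":0,"ry":0,"rz":0},{"dx":0,"dy":0,"dz":0.003,"rx":0,"ry":0,"rz":0}]'>/dev/null; python3 -c "from h import *;st()"; done
```

```text
t 59.0 tcp [ 0.5591 -0.0077  0.0556] yaw -0.439 tilt [0.0008 0.0001] w 0.581 F [ 5.7  0.5 -4.9] T [ 0.08 -0.89  0.01] grip 63 j6 0.29
t 59.2 tcp [ 0.5592 -0.0077  0.0538] yaw -0.439 tilt [ 0.0007 -0.    ] w 0.583 F [ 5.7  0.1 -1.9] T [ 0.11 -0.79 -0.  ] grip 63 j6 0.29
t 59.5 tcp [ 0.5592 -0.0077  0.0515] yaw -0.439 tilt [0.0007 0.    ] w 0.585 F [4.8 0.6 0.1] T [ 0.09 -0.74 -0.01] grip 63 j6 0.29
```

```bash
python3 -m inch '[{"dx":0,"dy":0,"dz":0.0012,"rx":0,"ry":0,"rz":0},{"dx":0,"dy":0,"dz":0.0012,"rx":0,"ry":0,"rz":0},{"dx":0,"dy":0,"dz":0.0012,"rx":0,"ry":0,"rz":0}]'>/dev/null; python3 -c "from h import *;st()"
python3 -m inch '[{"dx":0,"dy":0,"dz":0,"rx":0,"ry":0,"rz":0},{"dx":0,"dy":0,"dz":0,"rx":0,"ry":0,"rz":0},{"dx":0,"dy":0,"dz":0,"rx":0,"ry":0,"rz":0},{"dx":0,"dy":0,"dz":0,"rx":0,"ry":0,"rz":0}]' 0.6 >/dev/null
python3 -m inch '[{"dx":0,"dy":0,"dz":-0.03,"rx":0,"ry":0,"rz":0},{"dx":0,"dy":0,"dz":-0.09,"rx":0,"ry":0,"rz":0},{"dx":0,"dy":0,"dz":-0.14,"rx":0,"ry":0,"rz":0},{"dx":0,"dy":0,"dz":-0.14,"rx":0,"ry":0,"rz":0},{"dx":0,"dy":0,"dz":-0.14,"rx":0,"ry":0,"rz":0}]'>/dev/null
python3 -m inch '[{"dx":0,"dy":0,"dz":0,"rx":0,"ry":0,"rz":0},{"dx":0,"dy":0,"dz":0,"rx":0,"ry":0,"rz":0},{"dx":0,"dy":0,"dz":0,"rx":0,"ry":0,"rz":0},{"dx":0,"dy":0,"dz":0,"rx":0,"ry":0,"rz":0}]'>/dev/null
python3 - <<'E'
from ring import *
st();i=optics.camera_info('wrist');im=optics.grab_frame('wrist');np.savez('w16.npz',im=im,**i)
for z in(.046,.050,.068):look('hub',[.5592,-.007],i,im,z0=z)
h=cv2.cvtColor(im,cv2.COLOR_RGB2HSV)
# colour gaps: silhouette rows of stack along the near side (image column through the axis)
u=int(w2p(i,[.5592,-.007,.05])[0][0])
c=im[:,u-2:u+3].mean(1).astype(int)
for v in range(100,215,3):print(v,c[v],end=' ')
a=.5592,-.007
print([ (z,r,w2p(i,np.array([a[0],a[1],z])+[s*np.sin(.439)*r,s*np.cos(.439)*r,0])[0].round(1)) for z,r,s in [(.022,.03,1),(.03,.028,1),(.038,.028,1),(.046,.028,1),(.068,.026,1),(.068,.026,-1)]])
im=optics.grab_frame('top')
for n in('hex_key','spacer1','spacer2','spacer3','hub'):print(n,[(round(o['confidence'],2),np.round(o['bbox'])) for o in nets.boxes_of('top',n)[:3]])
E
```

```text
t 59.9 tcp [ 0.5592 -0.0077  0.0506] yaw -0.439 tilt [ 0.0007 -0.0001] w 0.586 F [4.3 0.8 0.7] T [ 0.1  -0.7   0.01] grip 63 j6 0.29
t 61.1 tcp [ 0.5583 -0.0077  0.1612] yaw -0.439 tilt [-0.002   0.0002] w 0.798 F [ 0.2 -0.2 -0. ] T [-0.02 -0.02  0.  ] grip 0 j6 0.29
hub col xy [0.5684 0.0115] area ratio 0.13 tab None
hub net xy [ 0.5587 -0.0074] area ratio 0.97 tab (np.float64(-0.3092271340780609), np.float64(0.012893850531902217), 63)
hub col xy [0.5687 0.0122] area ratio 0.13 tab None
hub net xy [ 0.5592 -0.0064] area ratio 0.94 tab (np.float64(-0.3068860175941757), np.float64(0.012679290850047938), 63)
hub col xy [0.5701 0.0154] area ratio 0.11 tab (np.float64(-1.390891649730159), np.float64(0.01681147172257146), 4)
hub net xy [ 0.5614 -0.0017] area ratio 0.80 tab (np.float64(-0.295662400075415), np.float64(0.011714304598250345), 63)
100 [178 122  82] 103 [176 120  81] 106 [156 107  72] 109 [149 104  73] 112 [136 144 148] 115 [142 151 155] 118 [143 150 155] 121 [143 151 155] 124 [138 145 150] 127 [126 133 137] 130 [126 134 138] 133 [126 133 138] 136 [126 133 138] 139 [126 133 138] 142 [126 133 137] 145 [126 132 136] 148 [75 79 80] 151 [154 159 157] 154 [103 112  80] 157 [55 88 72] 160 [ 50  84 133] 163 [199 207 209] 166 [206 213 213] 169 [229 232 233] 172 [230 235 235] 175 [226 231 230] 178 [155 156 152] 181 [199 200 196] 184 [174 175 171] 187 [131 132 129] 190 [149 150 147] 193 [214 215 212] 196 [216 217 214] 199 [216 217 214] 202 [216 217 214] 205 [159 159 157] 208 [195 197 193] 211 [ 50  74 108] 214 [123 128 128] [(0.022, 0.03, array([255.3, 148.5])), (0.03, 0.028, array([255.3, 152. ])), (0.038, 0.028, array([255.4, 153.4])), (0.046, 0.028, array([255.4, 154.8])), (0.068, 0.026, array([255.4, 161.9])), (0.068, 0.026, array([255.3, 225.6]))]
hex_key [(0.6, array([368., 211.,  16.,  28.]))]
spacer1 []
spacer2 []
spacer3 []
hub [(0.58, array([271., 211.,   8.,  12.]))]
```

```bash
python3 -c "
from plant import ticket
print(ticket.job_done())"
```

```text
the job is handed in; nothing more can be done
None
```

I handed the job in at about 61 s, and no verdict came back: the arbor is turned and locked, the key is back in its stand, and all three spacers and the hub are stacked on the flange with tabs in the keyway. That is from the last wrist and top pictures; I did not measure the key's depth in its stand or the screw's final angle directly.

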